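# Turn the glazed saucer over against the potting tray and stand its planter in it

## Task

The blue glazed saucer is lying upside down in the potting tray and is too wide to grip. Slide it against the tray's sloping back and go on pushing its near edge, gently because the glaze chips, until it has ridden up and lies flat against the slope; then tip it over towards you, easing it down instead of letting it fall, so that it lies right way up on the tray floor. Then seat the square blue planter in it, feeling its foot down into the ring in the middle of the saucer without forcing it, let go, and leave the clay pot and the dibber where they are.

Things in the scene. Friction and masses are not known exactly. Their poses are not given: they have to be found in the camera images.
- tray: Dark green potting tray, fixed, open towards the robot. Flat floor 370 mm deep, 580 mm wide, its upper face 4 mm above the bench (z = 0). Origin: middle of the straight line where floor and sloping back meet, at bench height. +x points to the back, away from the robot, +y along the back to the left; the floor spans x from -370 to 0 mm. The sides slope like the back.
- saucer_c (a point): Centre of the square blue glazed stoneware saucer, 120 x 120 mm, 20 mm high, about 270 g: 6 mm base, 6 mm upright walls; inside, centred on the base, a locating ring 4 mm high, 52.4 mm inner diameter. It starts upside down, rim on the tray floor. The point is the middle of the outline. z axis points out of the underside: up at the start, down when right way up; x, y parallel to the sides.
- planter_c (a point): Centre (half-way up) of the empty square blue glazed planter, 62 x 62 mm, 68 mm tall with its foot, walls 5 mm, open at the top, about 280 g, standing upright on the tray floor to the left or right; x and y parallel to its sides, z up. Under it, in the middle, a round foot 50 mm across and 6 mm high, sharp-edged, that fits the saucer's locating ring with 1.2 mm to spare all round.
- saucer: The same saucer; origin at the middle of its rim plane, axes as saucer_c. Slides easily (friction about 0.35 on the floor, 0.15 on the back). Pushed slowly and low on its near edge with 3 to 9 N its far edge climbs the back; pushed home it stays there by itself at 65 degrees, its upper edge about 30 mm above the back's, underside to the robot. More than 16 N on it chips the glaze.
- planter: The same planter; origin at the centre of its underside, z up.
- back: The tray's smooth sloping back, a fixed part of it with the tray's origin and axes: rises from the floor at 65 degrees, leaning away from the robot, 580 mm wide, 5 mm thick; its upper edge is at x = 37 mm, 84 mm above the bench, a bead there reaches to x = 47 mm and 89 mm high. Behind and above that edge the space is free.
- clay_pot_c (a point): Centre of a round terracotta pot, 72 mm across, 66 mm tall, with a seedling reaching 120 mm high, on the tray floor on the other side from the planter. Leave alone.
- dibber: Wooden dibber, 172 mm long, 28 mm thick, lying on the tray floor along its own x; origin at its middle, underneath. Leave alone.
Mind the look-alikes: they are no part of the job. Of the things like the planter, leave any that is purple or turquoise; of the rest the larger one is meant.

How it is judged:
By the outcome, as a careful person would: the job done as asked, in the order asked, and still so for the second after the job is handed in, with the robot touching nothing.
It also fails if it takes over 72 s, if anything falls off the work surface, if the arm or the gripper's body presses on something with over 40 N, if the wrist force passes 120 N, or if a joint passes its speed limit or range.

## Robot

A 6-joint arm with a two-finger parallel gripper is mounted at the origin on the work surface. World frame = base frame: x ahead of the robot, y to its left, z up, the work surface at z = 0. Lengths are in mm, angles in rad, forces in N, time in s.
With the tool pointing down it reaches from about 275 to 725 mm from the base axis. Payload 15.9 kg.
Tool frame: the origin (TCP) lies between the finger pads; the fingertips stand arm.finger_overhang ahead of it and the grasp point (between the pads) lies 2 mm behind it (arm.finger_overhang is the distance from the TCP to the fingertips, in mm); x points along the fingers, z is the direction in which the jaws open and shut, and the axes are right-handed (so a half turn about x gives the same grasp; the last joint's range is limited). The gripper opens to 85 mm and grips with 20 to 120 N. Pads are 22 mm wide; open, the fingers measure 114 mm over their backs; the gripper's body (76 mm by 85 mm) begins 54 mm behind the grasp point. The pads swing forward as they close: fully open they stand 13 mm farther back than shut.
Start: joints at [1.141, 0.213, -0.034, 1.323, 0, 1.571], TCP at [208.337, 454.512, 248.306] pointing down, gripper open.
Joint ranges: [-2.98, 2.98], [-0.74, 1.72], [-1.14, 1.35], [-2.1, 2.04], [-1.57, 1.44], [-3.14, 3.14]. Speed limits (rad/s): [1.89, 1.89, 2.39, 2.57, 3.14, 3.14].

## Interface

Orientations are given as a unit quaternion [w, x, y, z].
In Python, from plant import arm gives the robot as it stands. The module is installed in compiled form; this text tells all that it offers.
- The arm moves only by the shell command python3 -m creep 'ROWS' [FORCE]. ROWS is JSON, a list of rows, each an object of numbers: "x", "y", "z": the shift along the tool's x, y, z in mm; "twist": the turn about the tool's x in rad; "fingers": the closure in counts, from 0 (fully open) to 255 (shut). A call has 1 to 10 rows; each row shifts and turns the commanded pose from where the row before left it, along the tool's axes as they then stand; what a row does not reach is not made up. A row lasts 1/8 s, in which the tool goes at most 62.5 mm and 10.7 degrees, less where a joint would pass 70% of its speed; a pose out of reach is approached as far as the arm can. A call is refused whole if a number of a shift passes 62.5 or a number of a turn 0.188, either way. A call with a gripper value outside its range is refused whole. The fingers move at their own pace and stop on an object; FORCE is the grip in N (left out, the last holds). Time passes only in rows, so rows that do not move let the fingers close. It gives the time, the measured TCP pose, the force and the opening at its end, in the units of the state.
- arm.observe(): the state, without advancing time (a new reading comes with each control period).
- arm.grab_frame(name): name is "scene" or "side" or "wrist"; returns (picture, depth): 384x512x3 uint8, blue, green, red; 384x512 float32, mm along the optical axis (not along the pixel's ray), 0 where there is no reading.
- arm.camera_info(name): a dict with "mtx" (3x3 intrinsics, pixels), "cam_to_world" (4x4, takes a point from camera to world coordinates). Camera axes: x right, y up, looking along -z (the intrinsics and any distortion apply to the point x, -y, -z); pixel columns grow to the right and rows downward; lengths in mm; the calibration is good to about 2 mm. A picture is of the moment at which its call begins: read the wrist's pose just before it. camera_info takes no time and is no camera call; for the wrist camera it gives the pose at the moment of the call.
- arm.finish_job(): hands the job in, once; it reports no verdict.
Trained networks look in the newest picture that a camera, given by its name, has taken for a name from the list of things; names that differ only in an ending like _2 or _b are one class to them, and where a whole thing is asked for, a point or a joint stands for the part that bears it (a point fixed in the world has none). Each returns a list of dicts, best first, with "score" (0 to 1); they miss things now and then, are a little off and sometimes report something else, mostly with a low value. They report only what shows in the picture. A call takes as long as a camera call. They do not tell look-alikes from the thing itself.
- arm.silhouettes(label, camera): "region" (384x512 bool, what is visible of it).
- arm.mark_of(label, camera): "at" ([x, y, z] in mm, in world coordinates, good to about 4 mm: a listed point, or the origin of a listed thing).
The state is a dict: "time": time; "joint_pos": joint angles; "joint_vel": joint speeds; "joint_torque": joint torques, N m; "tcp_pos": TCP position; "tcp_rot": TCP orientation; "wrist_force": force on the tool from outside, world axes, zero at the start; "ft_torque": the same for the moment, N m; "opening": finger opening in mm.
Only numpy, scipy, OpenCV 4.12 (cv2) and the standard library are available. Lean on these libraries where they do the work, as an engineer would, in place of code of your own. Each camera call takes 0.05 s, during which the arm holds its last target.

## Working session

There is one attempt and no reset: what is moved stays moved. The work goes in short steps, Python scripts to look and compute and a shell command to move; the robot and the scene stay as the last step left them, time stands still between calls to the robot, and variables do not carry over. Pictures are saved under pics/ and viewed, and the job is handed in when it is done.

```bash
ls; mkdir -p pics
python3 - <<'E'
from plant import arm
import cv2
s=arm.observe()
print({k:s[k] for k in ('time','tcp_pos','tcp_rot','wrist_force','opening')}, arm.finger_overhang)
for n in ('scene','side','wrist'):
    im,d=arm.grab_frame(n); cv2.imwrite(f'pics/{n}0.png',im)
    i=arm.camera_info(n); print(n,i['mtx'].round(1).tolist(),i['cam_to_world'].round(3).tolist(), [k for k in i])
E
```

```text
pics
{'time': 0.0, 'tcp_pos': array([208.21720297, 454.25814964, 247.82725566]), 'tcp_rot': array([ 0.59481477, -0.38207035,  0.59543766,  0.38166953]), 'wrist_force': array([-0.3405884 ,  0.12724571,  0.46934953]), 'opening': 85.2646414358115} 17.0
scene [[371.8, 0.0, 254.0], [0.0, 371.8, 192.3], [0.0, 0.0, 1.0]] [[0.694, -0.412, 0.591, 1072.803], [0.72, 0.424, -0.55, -505.742], [-0.024, 0.806, 0.591, 666.095], [0.0, 0.0, 0.0, 1.0]] ['mtx', 'cam_to_world']
side [[347.0, 0.0, 257.7], [0.0, 347.0, 186.4], [0.0, 0.0, 1.0]] [[0.937, 0.218, -0.274, 224.297], [-0.35, 0.577, -0.738, -651.299], [-0.002, 0.787, 0.617, 647.626], [0.0, 0.0, 0.0, 1.0]] ['mtx', 'cam_to_world']
wrist [[327.1, 0.0, 256.4], [0.0, 327.1, 194.3], [0.0, 0.0, 1.0]] [[0.416, -0.869, -0.267, 140.562], [0.909, 0.397, 0.122, 485.257], [-0.0, -0.294, 0.956, 373.051], [0.0, 0.0, 0.0, 1.0]] ['mtx', 'cam_to_world']
```

View pics/scene0.png

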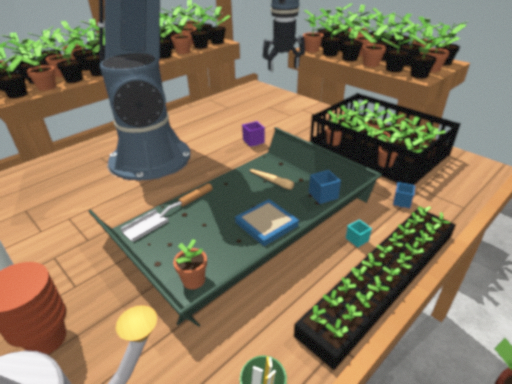

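View pics/side0.png

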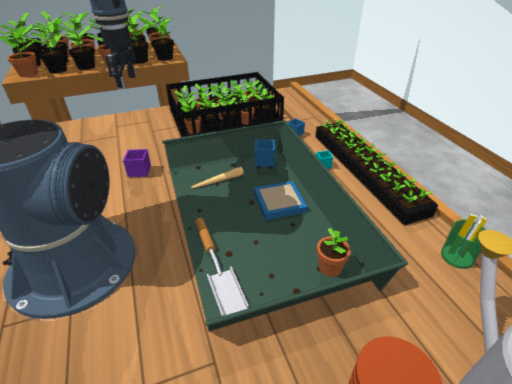

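View pics/wrist0.png

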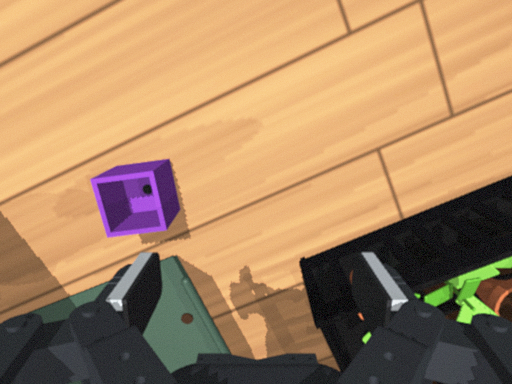

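The scene view shows the saucer, underside up, at about (267,221). The blue planter is at (324,187) inside the tray, with a smaller blue look-alike outside at (404,195). The clay pot is at (191,268) and the dibber at (270,178). In the side view the saucer is at (282,199), the planter at (265,152) and the pot at (333,255).

```bash
cat > h.py <<'E'
from plant import arm
import numpy as np, cv2
from scipy.spatial.transform import Rotation as R
def pts(d,info,mask=None):
    K=info['mtx'];T=info['cam_to_world']
    ok=d>0
    if mask is not None: ok&=mask
    v,u=np.nonzero(ok); z=d[v,u]
    P=np.c_[(u-K[0,2])/K[0,0]*z, -(v-K[1,2])/K[1,1]*z, -z, np.ones(len(z))]
    return (P@T.T)[:,:3]
def rot(s): 
    q=s['tcp_rot']; return R.from_quat([q[1],q[2],q[3],q[0]])
def st(s=None):
    s=s or arm.observe(); 
    print('t',round(s['time'],3),'tcp',s['tcp_pos'].round(1),'F',s['wrist_force'].round(1),'T',s['ft_torque'].round(2),'op',round(s['opening'],1)); print('axes x,y,z cols',rot(s).as_matrix().round(3).tolist()); return s
E
python3 - <<'E'
from h import *
for n in ('scene','side'):
    im,d=arm.grab_frame(n); i=arm.camera_info(n)
    np.savez(f'{n}0.npz',im=im,d=d)
    for l in ('tray','saucer_c','planter_c','clay_pot_c','dibber','saucer','back'):
        print(n,l,[(round(m['score'],2),np.round(m['at'],1).tolist()) for m in arm.mark_of(l,n)])
    for l in ('saucer','planter'):
        for m in arm.silhouettes(l,n):
            r=m['region']; P=pts(d,i,r); v,u=np.nonzero(r)
            print(n,l,round(m['score'],2),len(P),'px',u.mean().round(),v.mean().round(),np.median(P,0).round(1),P.min(0).round(),P.max(0).round())
            if m['score']>.5: np.save(f'{n}_{l}_{int(u.mean())}.npy',r)
print(arm.observe()['time'])
E
```

```text
scene tray [(0.64, [575.3, 238.7, -1.7]), (0.56, [635.0, 7.9, -1.9])]
scene saucer_c [(0.98, [546.4, 31.3, 2.7]), (0.58, [540.7, 31.1, 13.9])]
scene planter_c [(0.9, [573.3, 237.2, 3.5]), (0.8, [752.6, 375.6, 26.9]), (0.8, [751.5, 370.7, 3.0]), (0.74, [746.8, 147.4, -3.2]), (0.71, [746.4, 148.1, 25.8]), (0.65, [577.2, 237.5, 40.0]), (0.63, [186.3, 330.4, 31.0])]
scene clay_pot_c [(0.87, [552.2, -225.4, 37.8])]
scene dibber [(0.72, [394.7, 186.2, -1.5])]
scene saucer [(0.98, [546.4, 31.3, 2.7]), (0.58, [540.7, 31.1, 13.9])]
scene back [(0.55, [631.9, 8.1, 1.3])]
scene saucer 0.62 1703 px 267.0 222.0 [551.5  22.8  25.2] [458. -33.   2.] [607. 116.  29.]
scene planter 0.94 464 px 254.0 133.0 [203.7 318.   48.5] [ 48. 289.   5.] [223. 415.  72.]
scene planter 0.83 770 px 324.0 187.0 [584.6 221.3  50.5] [520. 194.   6.] [614. 272.  76.]
scene planter 0.77 531 px 358.0 234.0 [748.3 142.6  30.6] [698. 126.  -1.] [771. 196.  50.]
scene planter 0.65 407 px 404.0 196.0 [753.7 356.   35.6] [725. 340.   0.] [781. 401.  55.]
side tray [(0.59, [640.1, 8.8, 0.2])]
side saucer_c [(0.63, [539.3, 33.3
[... 245 characters left out ...]
 368.5, 27.8]), (0.45, [747.7, 149.0, 0.8])]
side clay_pot_c [(0.55, [557.1, -225.1, 41.0])]
side dibber [(0.51, [399.8, 182.1, -0.7])]
side saucer [(0.63, [539.3, 33.3, 14.1]), (0.58, [540.8, 30.6, 3.0])]
side back [(0.9, [632.0, 6.1, 6.2])]
side saucer 0.91 1460 px 279.0 200.0 [536.3  15.5  24.5] [477. -36.   2.] [619. 117.  28.]
side planter 0.88 535 px 264.0 152.0 [571.3 210.9  51. ] [536. 189.   2.] [643. 311.  74.]
side planter 0.8 213 px 325.0 158.0 [751.  132.1  37.6] [723. 122.   5.] [770. 172.  50.]
side planter 0.7 610 px 137.0 163.0 [183.5 301.3  47.9] [147. 285.   6.] [221. 361.  70.]
side planter 0.66 223 px 297.0 126.0 [759.1 355.   40.5] [682. 222.  -1.] [828. 491.  91.]
1.15
```

Run:
```python
from h import *
import glob
for n in ('scene','side'):
    z=np.load(f'{n}0.npz'); d=z['d']; i=arm.camera_info(n)
    P=pts(d,i)
    # back plane: candidates
    Q=P[(P[:,0]>600)&(P[:,0]<700)&(P[:,2]>15)&(P[:,2]<75)&(abs(P[:,1]-0)<250)]
    best=None; rng=np.random.default_rng(0)
    for _ in range(400):
        a,b,c=Q[rng.choice(len(Q),3,False)]; m=np.cross(b-a,c-a); l=np.linalg.norm(m)
        if l<100: continue
        m/=l; 
        k=abs((Q-a)@m)<2.5
        if abs(abs(m[2])-np.cos(np.radians(65)))>.12: continue
        if best is None or k.sum()>best.sum(): best=k
    I=Q[best]; c=I.mean(0); m=np.linalg.svd(I-c,full_matrices=False)[2][2]; m*=np.sign(m[2])
    print(n,'back',len(I),'n',m.round(3),'tilt',np.degrees(np.arccos(m[2])).round(1),'yaw',np.degrees(np.arctan2(-m[1],-m[0])).round(2))
    for y in (-200,0,200): 
        print('  y',y,'x at z=4',((c@m-m[1]*y-m[2]*4)/m[0]).round(1), 'z=0',((c@m-m[1]*y)/m[0]).round(1))
    F=P[(P[:,0]>420)&(P[:,0]<600)&(abs(P[:,1])<200)&(P[:,2]<12)]; print('floor z',np.median(F[:,2]))
    for f in glob.glob(f'{n}_*.npy'):
        r=np.load(f); S=pts(d,i,r)
        print(f,end=' ')
        zt={'saucer':24,'planter':72}[f.split('_')[1]]
        T=S[abs(S[:,2]-zt)<(4 if zt==24 else 8)]
        print(len(T), np.median(T[:,2]).round(1))
        # robust rect: drop sparse pts
        if len(T)>20:
            X=T[:,:2].astype(np.float32)
            from scipy.spatial import cKDTree
            X=X[cKDTree(X).query(X,5)[0][:,4]<8]
            print('   rect',cv2.minAreaRect(X.astype(np.float32)))
    # crop
    im=z['im']
    u0,v0=(170,140) if n=='scene' else (150,110)
    cv2.imwrite(f'pics/{n}_crop.png',cv2.resize(im[v0:v0+150,u0:u0+200],None,fx=4,fy=4,interpolation=cv2.INTER_CUBIC))
```

```text
scene back 713 n [-0.906  0.026  0.423] tilt 65.0 yaw -1.67
  y -200 x at z=4 633.2 z=0 631.3
  y 0 x at z=4 639.0 z=0 637.1
  y 200 x at z=4 644.8 z=0 643.0
floor z 5.440784940301796
scene_saucer_266.npy 1389 25.5
   rect ((541.7232055664062, 32.50292205810547), (122.13367462158203, 124.67125701904297), 84.58618927001953)
scene_planter_358.npy 0 nan
scene_planter_324.npy 200 70.2
   rect ((575.651611328125, 232.4224853515625), (62.211448669433594, 62.769805908203125), 69.67105102539062)
scene_planter_253.npy 86 68.2
   rect ((184.49685668945312, 326.9414978027344), (61.3507194519043, 65.96467590332031), 73.08084106445312)
scene_planter_404.npy 0 nan
side back 2862 n [-0.905  0.026  0.424] tilt 64.9 yaw -1.67
  y -200 x at z=4 629.2 z=0 627.3
  y 0 x at z=4 635.0 z=0 633.1
  y 200 x at z=4 640.9 z=0 639.0
floor z 4.633549588895562
side_saucer_279.npy 1237 24.8
   rect ((541.4159545898438, 29.43231964111328), (123.4179458618164, 121.2153549194336), 85.21460723876953)
side_planter_136.npy 112 67.3
   rect ((185.02830505371094, 323.0447692871094), (65.35931396484375, 61.54014205932617), 77.43279266357422)
side_planter_324.npy 0 nan
side_planter_264.npy 137 70.3
   rect ((575.0575561523438, 230.93548583984375), (64.7975082397461, 60.023193359375), 69.8138427734375)
side_planter_297.npy 0 nan
  return _methods._mean(a, axis=axis, dtype=dtype,
  ret = ret.dtype.type(ret / rcount)
```

```bash
echo
python3 - <<'E'
from h import *
a=[]
for n in ('scene','side'):
    z=np.load(f'{n}0.npz'); a.append(pts(z['d'],arm.camera_info(n)))
P=np.vstack(a)
# height map x 260..700 (rows) y -300..310, 10 mm... image
x0,y0,r=230,-330,1.0
H=np.zeros((500,660),np.float32)
for p in P[(P[:,2]<150)]:
    i=int(p[0]-x0);j=int(p[1]-y0)
    if 2<=i<498 and 2<=j<658: H[i-2:i+2,j-2:j+2]=np.maximum(H[i-2:i+2,j-2:j+2],p[2])
M=cv2.applyColorMap(np.clip(H*3,0,255).astype(np.uint8),cv2.COLORMAP_JET); M[H==0]=0
M=M[::-1,::-1].copy()
for x in range(250,730,50): cv2.putText(M,str(x),(0,499-(x-x0)),0,.35,(255,255,255)); cv2.line(M,(25,499-(x-x0)),(659,499-(x-x0)),(90,90,90),1)
for y in range(-300,330,50): cv2.putText(M,str(y),(659-(y-y0),10),0,.35,(255,255,255)); cv2.line(M,(659-(y-y0),14),(659-(y-y0),499),(90,90,90),1)
cv2.imwrite('pics/hm.png',M)
s=st()
E
```

```text
t 1.15 tcp [208.3 454.5 248.3] F [ 0.6  0.3 -0. ] T [-0.05 -0.03  0.01] op 85.4
axes x,y,z cols [[0.0, -0.909, 0.417], [0.0, 0.417, 0.909], [-1.0, -0.0, 0.0]]
```

View pics/hm.png

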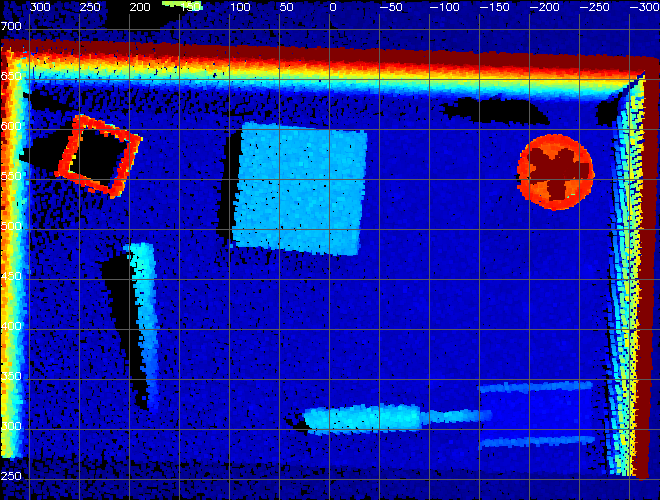

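View pics/side_crop.png

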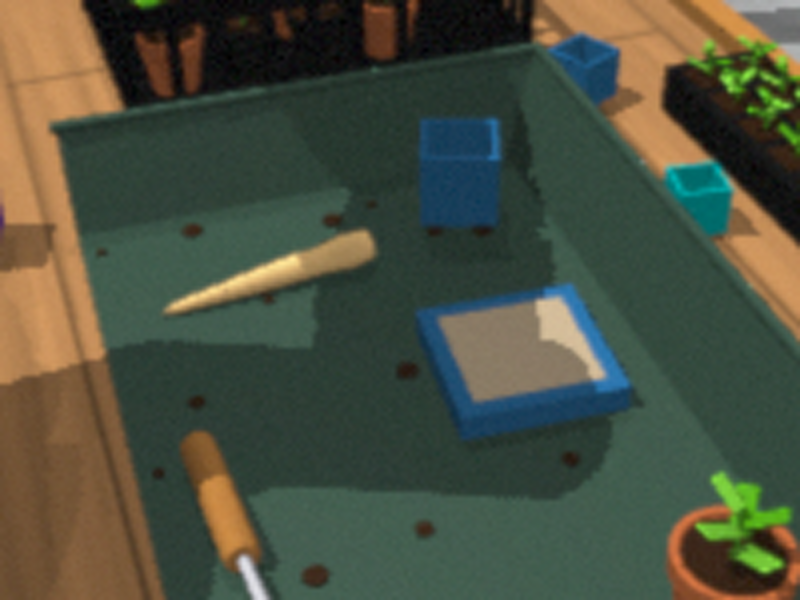

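The height map shows the saucer at x 480–603, y −37..95. The planter is at (575,232) with a yaw of about 20°, the pot at (557,−225) and the dibber at y≈180. The trowel lies at x 290–345. The strip in front of the saucer is clear. I'll twist first, then go over.

```bash
python3 -m creep '[{"twist":0.1675},{"twist":0.1675},{"twist":0.1675},{"twist":0.1675},{"twist":0.1675},{"twist":0.1675},{"twist":0.1675}]'; python3 -m creep '[{"z":26.7,"y":-51.8},{"z":26.7,"y":-51.8},{"z":26.7,"y":-51.8},{"z":26.7,"y":-51.8},{"z":26.7,"y":-51.8},{"z":26.7,"y":-51.8},{"z":26.7,"y":-51.8},{"z":26.7,"y":-51.8},{}]'; python3 -c "
from h import *
s=st();print(s['joint_pos'])"
```

```text
t 1.15 tcp [208.3 454.5 248.3] F [ 0.6  0.3 -0. ] T [-0.05 -0.03  0.01] op 85.4
axes x,y,z cols [[0.0, -0.909, 0.417], [0.0, 0.417, 0.909], [-1.0, -0.0, 0.0]]
[ 1.14100633e+00  2.12907312e-01 -3.43920605e-02  1.32347762e+00
 -2.56454632e-05  1.57082179e+00]validation failed for argument at $[0]...
validation failed for argument at $[0]...
```

```bash
python3 -m creep '[{"x":0,"y":0,"z":0,"twist":0.1675,"fingers":0},{"x":0,"y":0,"z":0,"twist":0.1675,"fingers":0},{"x":0,"y":0,"z":0,"twist":0.1675,"fingers":0},{"x":0,"y":0,"z":0,"twist":0.1675,"fingers":0},{"x":0,"y":0,"z":0,"twist":0.1675,"fingers":0},{"x":0,"y":0,"z":0,"twist":0.1675,"fingers":0},{"x":0,"y":0,"z":0,"twist":0.1675,"fingers":0}]'
```

```text
time: 2.02
tcp_pos: [208.3, 454.5, 248.3]
tcp_rot: [0.707, 0.013, 0.707, -0.013]
wrist_force: [0.3, -0.1, 0.1]
opening: 85.2
```

```bash
python3 -m creep '[{"x":0,"y":-51.8,"z":26.7,"twist":0,"fingers":0},{"x":0,"y":-51.8,"z":26.7,"twist":0,"fingers":0},{"x":0,"y":-51.8,"z":26.7,"twist":0,"fingers":0},{"x":0,"y":-51.8,"z":26.7,"twist":0,"fingers":0},{"x":10,"y":-51.8,"z":26.7,"twist":0,"fingers":0},{"x":20,"y":-51.8,"z":26.7,"twist":0,"fingers":0},{"x":20,"y":-51.8,"z":26.7,"twist":0,"fingers":0},{"x":20,"y":-51.8,"z":26.7,"twist":0,"fingers":0},{"x":60,"y":0,"z":0,"twist":0,"fingers":0},{"x":58,"y":0,"z":0,"twist":0,"fingers":0}]'; python3 -c "
from h import *
s=st();print(s['joint_pos'])"
```

```text
time: 3.28
tcp_pos: [409.3, 32.7, 59.0]
tcp_rot: [0.708, 0.012, 0.706, -0.012]
wrist_force: [-0.4, 0.5, 0.3]
opening: 85.8
t 3.275 tcp [409.3  32.7  59. ] F [-0.4  0.5  0.3] T [-0.05 -0.04  0.05] op 85.8
axes x,y,z cols [[0.002, 0.034, 0.999], [0.0, 0.999, -0.034], [-1.0, 0.0, 0.002]]
[ 7.96781489e-02  1.67635442e-01 -6.00417377e-01  8.01224625e-01
  3.22065738e-05  1.68425038e+00]
```

Now measure where the open fingertips really are.

Run:
```python
from h import *
s=arm.observe();t=s['tcp_pos'];ax=rot(s).as_matrix()
for n in ('side','scene'):
    im,d=arm.grab_frame(n); i=arm.camera_info(n)
    P=pts(d,i); L=(P-t)@ax  # tool coords
    k=(abs(L[:,2])<75)&(abs(L[:,1])<16)&(P[:,2]>15)&(P[:,2]<160)
    for sgn in (1,-1):
        Q=L[k&(L[:,2]*sgn>20)]
        print(n,sgn,len(Q),'x(max)',np.sort(Q[:,0])[-5:].round(1),'z range',np.percentile(Q[:,2],[1,99]).round(1),'y',np.percentile(Q[:,1],[2,98]).round(1))
        for a in range(-60,21,10):
            q=Q[(Q[:,0]>=a)&(Q[:,0]<a+10)]
            if len(q)>3: print('   x',a,len(q),'z',np.percentile(q[:,2],[5,95]).round(1),'y',np.percentile(q[:,1],[5,95]).round(1))
    K=i['mtx'];Ti=np.linalg.inv(i['cam_to_world'])
    c=Ti@np.r_[t,1]; u=int(K[0,2]+K[0,0]*c[0]/-c[2]); v=int(K[1,2]-K[1,1]*c[1]/-c[2])
    u0=max(0,u-100);v0=max(0,v-75)
    cv2.imwrite(f'pics/{n}1.png',cv2.resize(im[v0:v0+150,u0:u0+200],None,fx=4,fy=4,interpolation=cv2.INTER_CUBIC)); print(u,v)
```

```text
side 1 367 x(max) [37.1 39.5 40.7 41.3 43.5] z range [23.1 73.8] y [-15.3   9.7]
   x -60 44 z [43. 72.] y [-15.6   7.9]
   x -50 49 z [41.7 69.2] y [-14.4   3.9]
   x -40 13 z [43.  52.1] y [-13.3  -1. ]
   x -30 23 z [43.3 55.5] y [-13.6   8.6]
   x -20 18 z [43.4 55.2] y [-13.7   7.9]
   x -10 19 z [43.5 54.9] y [-13.7   9.4]
side -1 438 x(max) [-3.7 -3.3 -2.9 -0.7  2.5] z range [-72.1 -22.5] y [-15.1  10. ]
   x -60 60 z [-71.9 -35.8] y [-14.3   8.1]
   x -50 56 z [-71.5 -41.1] y [-14.4   6.4]
   x -40 14 z [-56.9 -43.5] y [-13.4  -6.1]
   x -30 22 z [-55.3 -42.6] y [-13.6  -1.7]
   x -20 18 z [-55.3 -43.3] y [-13.7   4.4]
   x -10 13 z [-54.5 -43.8] y [-13.3  -5.3]
233 197
scene 1 467 x(max) [34.4 34.6 34.7 34.8 35.1] z range [21.4 72.2] y [-14.9  12.6]
   x -60 57 z [25.3 69.6] y [-15.1  10.4]
   x -50 53 z [34.8 71.2] y [-13.    9.4]
   x -40 22 z [41.3 69.2] y [-11.6   4. ]
   x -30 16 z [42.1 53.7] y [-11.1   0.1]
   x -20 26 z [42.2 53. ] y [-9.6  6.8]
   x -10 21 z [40.8 52.7] y [-10.1   2.7]
   x 0 11 z [40.3 48.4] y [-10.4   7. ]
scene -1 231 x(max) [4.7 5.5 5.6 5.9 6.2] z range [-74.1 -21.8] y [-15.5  10. ]
   x -60 22 z [-74.  -29.7] y [-15.8   8.7]
   x -50 29 z [-72.8 -48.4] y [-12.4   6.5]
   x -40 25 z [-66.2 -46.8] y [-11.6   9.2]
   x -30 25 z [-59.  -45.1] y [-10.1   8.9]
   x -20 21 z [-51.4 -45.6] y [-10.2   9.4]
   x -10 22 z [-52.8 -46.1] y [-9.8 12.9]
   x 0 15 z [-51.3 -45.6] y [-8.8 10.5]
233 187
```

View pics/side1.png

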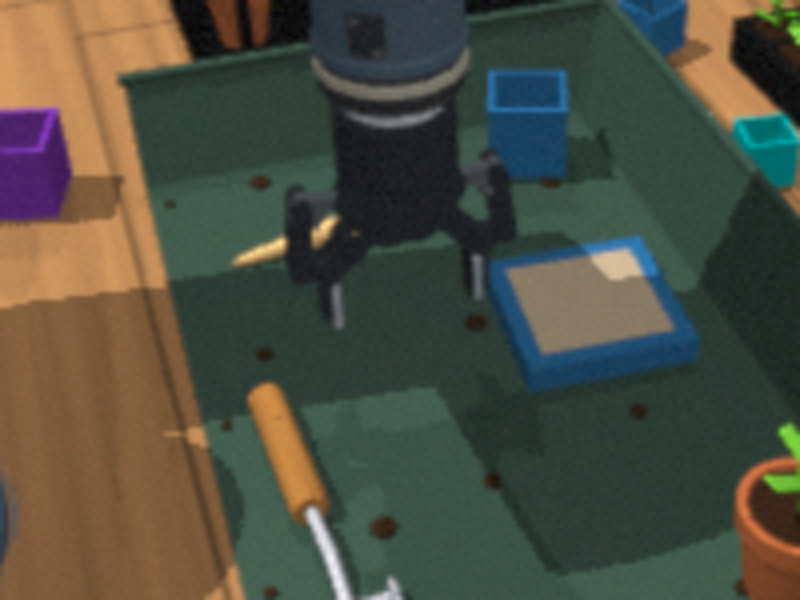

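The side view shows the open tips only about 4 mm below the TCP, with knuckles bulging out to about 73 mm above them. I'll push with shut fingers across the tray instead, so I'll close them, turn a quarter and measure the body's thickness.

```bash
python3 -m creep '[{"x":0,"y":0,"z":0,"twist":-0.175,"fingers":255},{"x":0,"y":0,"z":0,"twist":-0.175,"fingers":255},{"x":0,"y":0,"z":0,"twist":-0.175,"fingers":255},{"x":0,"y":0,"z":0,"twist":-0.175,"fingers":255},{"x":0,"y":0,"z":0,"twist":-0.175,"fingers":255},{"x":0,"y":0,"z":0,"twist":-0.175,"fingers":255},{"x":0,"y":0,"z":0,"twist":-0.175,"fingers":255},{"x":0,"y":0,"z":0,"twist":-0.175,"fingers":255},{"x":0,"y":0,"z":0,"twist":-0.167,"fingers":255}]' 20
python3 - <<'E'
from h import *
s=st();t=s['tcp_pos'];ax=rot(s).as_matrix()
for n in ('side','scene'):
    im,d=arm.grab_frame(n); i=arm.camera_info(n)
    np.savez(f'{n}1.npz',im=im,d=d)
    P=pts(d,i); L=(P-t)@ax
    k=(abs(L[:,2])<75)&(abs(L[:,1])<60)&(P[:,2]>12)&(L[:,0]>-160)
    Q=L[k]
    for a in range(-160,31,10):
        q=Q[(Q[:,0]>=a)&(Q[:,0]<a+10)]
        if len(q)>3: print(n,'   x',a,len(q),'y',np.percentile(q[:,1],[1,10,90,99]).round(1),'z',np.percentile(q[:,2],[3,97]).round(1))
    cv2.imwrite(f'pics/{n}2.png',cv2.resize(im[100:250,140:340],None,fx=4,fy=4,interpolation=cv2.INTER_CUBIC))
E
```

```text
time: 4.5
tcp_pos: [409.9, 33.9, 62.8]
tcp_rot: [0.508, -0.493, 0.507, 0.492]
wrist_force: [0.1, 0.6, -0.3]
opening: -0.1
t 4.5 tcp [409.9  33.9  62.8] F [ 0.1  0.6 -0.3] T [-0.03  0.   -0.04] op -0.1
axes x,y,z cols [[0.002, -1.0, 0.029], [0.0, 0.029, 1.0], [-1.0, -0.002, 0.0]]
side    x -160 171 y [-33.9 -25.6  32.1  36.4] z [-39.3  -3.1]
side    x -150 114 y [-31.9 -21.4  32.5  36.3] z [-39.7  -9.4]
side    x -140 105 y [-31.6 -22.8  32.8  36.5] z [-39.6  -7.9]
side    x -130 108 y [-30.9 -21.2  32.5  36.3] z [-39.8  -7.2]
side    x -120 79 y [-31.2 -17.9  31.9  36.5] z [-39.5  -8.2]
side    x -110 32 y [-8.6 -6.7  9.3 10.2] z [-40.4 -31.1]
side    x -100 53 y [-19.6 -10.8  10.5  16.3] z [-42.9 -13.6]
side    x -90 78 y [-18.2  -6.9  17.   18.5] z [-52.5   5.9]
side    x -80 85 y [-17.7 -10.5  15.4  18.4] z [-63.1   6.7]
side    x -70 48 y [-18.1 -13.2  15.8  16.4] z [-62.6   7.8]
side    x -60 45 y [-17.9  -8.8  16.3  16.6] z [-52.9  12.3]
side    x -50 21 y [-11.6  -9.1  11.5  15.4] z [-46.9  -7. ]
side    x -40 25 y [-9.7 -7.4 11.9 12.5] z [-36.9   3.9]
side    x -30 7 y [-12. 
[... 684 characters left out ...]
1.5   6.5] z [-41.2  35.7]
scene    x -90 108 y [-20.6 -19.2  -1.2   4.8] z [-51.8  45. ]
scene    x -80 138 y [-19.2 -17.    1.9   9.7] z [-60.6  57.6]
scene    x -70 87 y [-18.  -17.1  -3.2   4. ] z [-54.6  55.5]
scene    x -60 93 y [-18.1 -17.2   0.4  13.5] z [-47.   46.7]
scene    x -50 66 y [-14.8 -12.8   7.7  11.4] z [-39.9  41.1]
scene    x -40 71 y [-14.6 -13.3   2.2   8.7] z [-31.7  30.1]
scene    x -30 26 y [-13.  -12.3  -5.4  -2.6] z [-13.8  24.8]
scene    x -20 32 y [-13.1 -12.   -4.2   3.9] z [-13.   13.6]
scene    x -10 29 y [-12.7 -11.9   3.1   6.6] z [-12.9  13.7]
scene    x 0 28 y [-13.  -11.3   3.2   6.4] z [-12.7  13.4]
scene    x 10 6 y [-9.9 -9.8 -5.2 -3.5] z [-6.3  8.3]
```

View pics/side2.png

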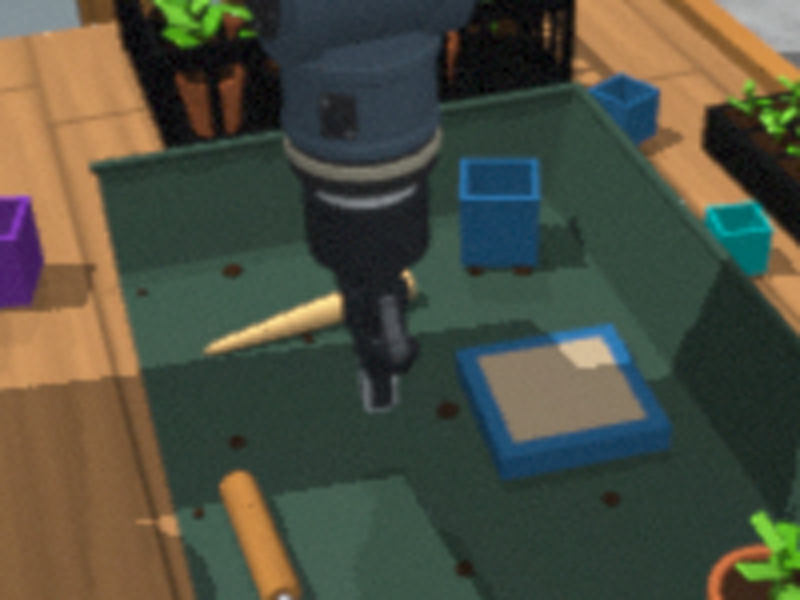

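The shut fingers give a thin pusher: ±11 mm at the tip, ±19 mm above, with the tip at TCP+17. I'll push shut with the jaws along the tray's y. First down and up close.

```bash
python3 -m creep '[{"x":20,"y":0,"z":0,"twist":0,"fingers":255},{"x":18,"y":0,"z":0,"twist":0,"fingers":255},{"x":0,"y":-25,"z":0.5,"twist":0,"fingers":255},{"x":0,"y":-23,"z":0.5,"twist":0,"fingers":255},{"x":0,"y":0,"z":0,"twist":0,"fingers":255}]'; python3 -m creep '[{"x":0,"y":-4,"z":0,"twist":0,"fingers":255},{"x":0,"y":-4,"z":0,"twist":0,"fingers":255},{"x":0,"y":-4,"z":0,"twist":0,"fingers":255},{"x":0,"y":-4,"z":0,"twist":0,"fingers":255},{"x":0,"y":-4,"z":0,"twist":0,"fingers":255}]'
```

```text
time: 5.22
tcp_pos: [458.8, 33.1, 23.6]
tcp_rot: [0.51, -0.491, 0.509, 0.49]
wrist_force: [-0.8, 0.1, 1.0]
opening: -0.0
time: 5.85
tcp_pos: [476.9, 32.2, 22.3]
tcp_rot: [0.509, -0.491, 0.509, 0.491]
wrist_force: [-0.8, 0.6, 0.4]
opening: 0.4
```

```bash
python3 -m creep '[{"x":-1,"y":-4,"z":0,"twist":0,"fingers":255},{"x":-1,"y":-4,"z":0,"twist":0,"fingers":255},{"x":0,"y":-4,"z":0,"twist":0,"fingers":255},{"x":0,"y":-4,"z":0,"twist":0,"fingers":255},{"x":0,"y":-4,"z":0,"twist":0,"fingers":255}]'; python3 -m creep '[{"x":0,"y":-3,"z":0,"twist":0,"fingers":255},{"x":0,"y":-3,"z":0,"twist":0,"fingers":255},{"x":0,"y":-3,"z":0,"twist":0,"fingers":255}]';  python3 -c "
from h import *
for n in ('scene','side'):
    im,d=arm.grab_frame(n);np.savez(n+'2.npz',im=im,d=d)
    cv2.imwrite('pics/'+n+'3.png',cv2.resize(im[110:260,170:370],None,fx=4,fy=4,interpolation=cv2.INTER_CUBIC))
"
```

```text
time: 6.48
tcp_pos: [497.0, 31.5, 24.3]
tcp_rot: [0.509, -0.491, 0.509, 0.491]
wrist_force: [-0.2, -0.3, 0.1]
opening: 0.0
time: 6.85
tcp_pos: [505.1, 31.1, 24.1]
tcp_rot: [0.508, -0.491, 0.509, 0.491]
wrist_force: [-10.9, 0.4, 3.4]
opening: 0.2
```

View pics/side3.png

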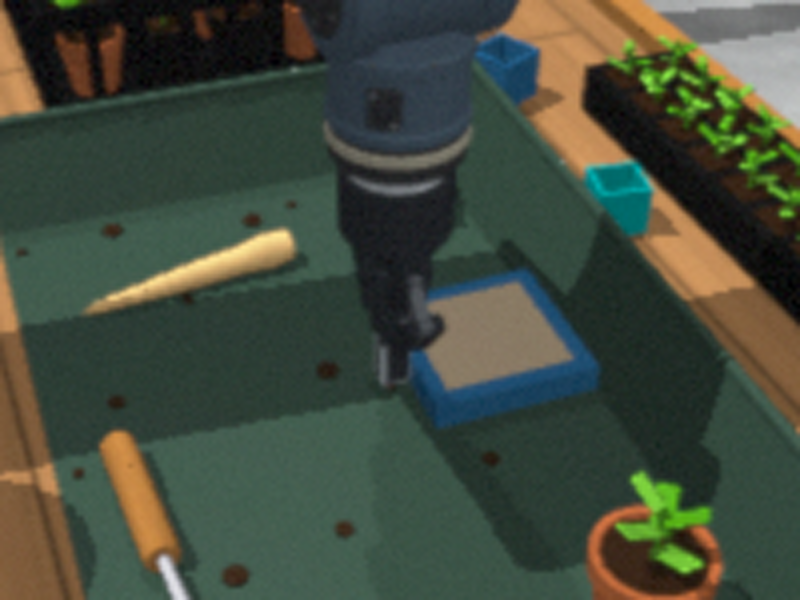

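The far edge is at the slope: TCP 505 puts the near edge at about 517 and the far edge at about 637. The force is 10.9 N, so I'll go on slower.

```bash
python3 -m creep '[{"x":0,"y":0,"z":0,"twist":0,"fingers":255}]'; python3 -m creep '[{"x":0,"y":-1,"z":0,"twist":0,"fingers":255}]';python3 -m creep '[{"x":0,"y":-1,"z":0,"twist":0,"fingers":255}]'
```

```text
time: 7.08
tcp_pos: [505.2, 31.2, 24.1]
tcp_rot: [0.508, -0.491, 0.509, 0.491]
wrist_force: [-4.6, 0.3, -1.1]
opening: -0.1
time: 7.2
tcp_pos: [505.5, 31.1, 23.9]
tcp_rot: [0.508, -0.491, 0.509, 0.492]
wrist_force: [-9.5, 0.7, 3.7]
opening: -0.1
time: 7.32
tcp_pos: [506.5, 31.1, 23.9]
tcp_rot: [0.508, -0.491, 0.509, 0.492]
wrist_force: [-8.7, 0.5, 1.4]
opening: 0.1
```

```bash
python3 -m creep '[{"x":0,"y":-1.5,"z":0,"twist":0,"fingers":255},{"x":0,"y":-1.5,"z":0,"twist":0,"fingers":255}]'
```

```text
time: 7.58
tcp_pos: [510.0, 31.0, 24.0]
tcp_rot: [0.508, -0.491, 0.509, 0.491]
wrist_force: [-5.3, 0.5, -1.4]
opening: 0.3
```

```bash
python3 -m creep '[{"x":0,"y":-1.7,"z":0,"twist":0,"fingers":255},{"x":0,"y":-1.7,"z":0,"twist":0,"fingers":255},{"x":0,"y":-1.7,"z":0,"twist":0,"fingers":255},{"x":0,"y":-1.7,"z":0,"twist":0,"fingers":255}]';python3 -m creep '[{"x":0,"y":-2,"z":0,"twist":0,"fingers":255},{"x":0,"y":-2,"z":0,"twist":0,"fingers":255},{"x":0,"y":-2,"z":0,"twist":0,"fingers":255},{"x":0,"y":-2,"z":0,"twist":0,"fingers":255}]'
python3 -c "
from h import *
for n in ('scene','side'):
    im,d=arm.grab_frame(n);np.savez(n+'2.npz',im=im,d=d)
    cv2.imwrite('pics/'+n+'4.png',cv2.resize(im[110:260,170:370],None,fx=4,fy=4,interpolation=cv2.INTER_CUBIC))
"
```

```text
time: 8.07
tcp_pos: [517.7, 30.7, 24.3]
tcp_rot: [0.509, -0.491, 0.509, 0.491]
wrist_force: [-3.2, -0.2, -1.5]
opening: 0.0
time: 8.57
tcp_pos: [525.8, 30.5, 24.3]
tcp_rot: [0.509, -0.491, 0.509, 0.491]
wrist_force: [-3.4, -0.8, -0.4]
opening: 0.3
```

View pics/side4.png

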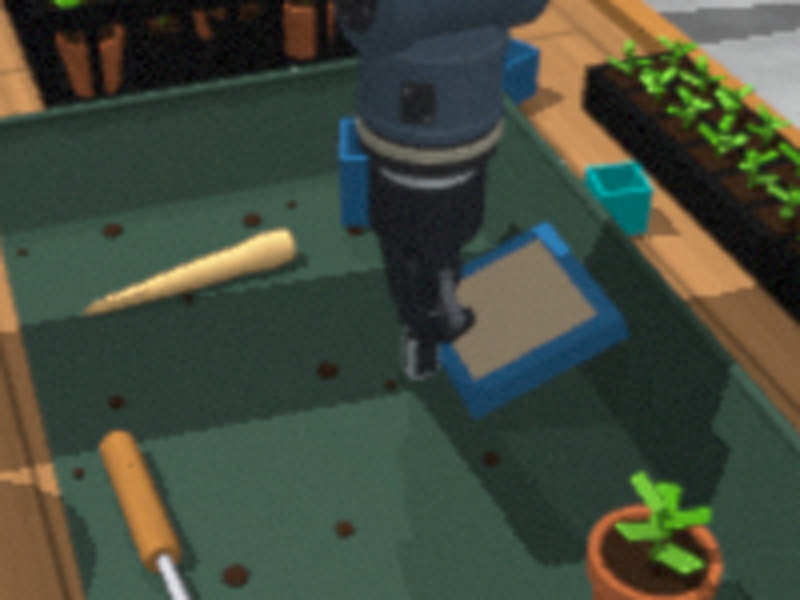

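It is climbing squarely at about 3 N: in the side view the far edge is now up the slope, at (545,230)–(620,325) in the crop. I'll continue.

```bash
python3 -m creep '[{"x":0,"y":-2.5,"z":0,"twist":0,"fingers":255},{"x":0,"y":-2.5,"z":0,"twist":0,"fingers":255},{"x":0,"y":-2.5,"z":0,"twist":0,"fingers":255},{"x":0,"y":-2.5,"z":0,"twist":0,"fingers":255},{"x":0,"y":-2.5,"z":0,"twist":0,"fingers":255},{"x":0,"y":-2.5,"z":0,"twist":0,"fingers":255},{"x":0,"y":-2.5,"z":0,"twist":0,"fingers":255},{"x":0,"y":-2.5,"z":0,"twist":0,"fingers":255}]';python3 -m creep '[{"x":0,"y":-2.5,"z":0,"twist":0,"fingers":255},{"x":0,"y":-2.5,"z":0,"twist":0,"fingers":255},{"x":0,"y":-2.5,"z":0,"twist":0,"fingers":255},{"x":0,"y":-2.5,"z":0,"twist":0,"fingers":255},{"x":0,"y":-2.5,"z":0,"twist":0,"fingers":255},{"x":0,"y":-2.5,"z":0,"twist":0,"fingers":255}]'
python3 -c "
from h import *
for n in ('side',):
    im,d=arm.grab_frame(n);np.savez(n+'2.npz',im=im,d=d)
    cv2.imwrite('pics/'+n+'5.png',cv2.resize(im[110:260,170:370],None,fx=4,fy=4,interpolation=cv2.INTER_CUBIC))
"
```

```text
time: 9.68
tcp_pos: [545.7, 29.7, 24.3]
tcp_rot: [0.509, -0.491, 0.509, 0.491]
wrist_force: [-1.9, -0.1, -1.1]
opening: -0.1
time: 10.42
tcp_pos: [560.8, 29.2, 24.3]
tcp_rot: [0.509, -0.491, 0.509, 0.491]
wrist_force: [-1.5, 0.9, -0.1]
opening: -0.3
```

View pics/side5.png

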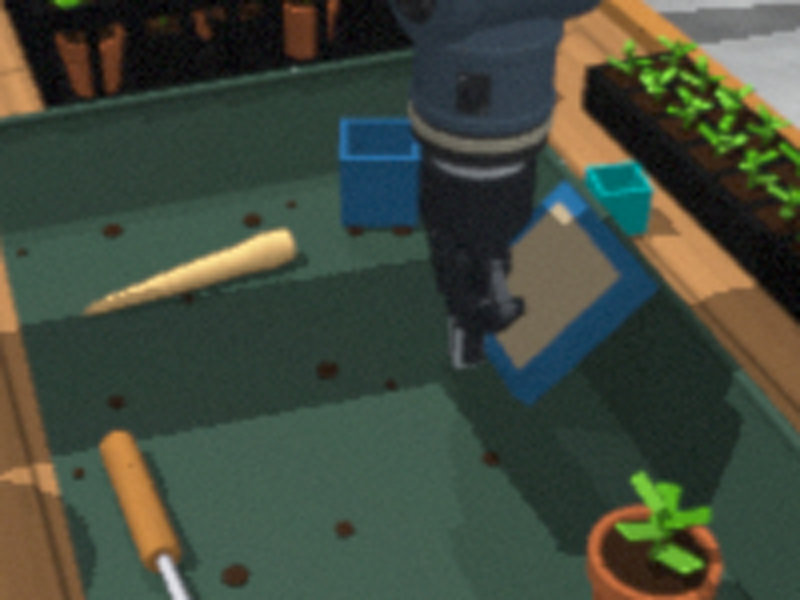

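It stands at about 45°, square to the slope. I'll carry on, slowing near the end.

```bash
python3 -m creep '[{"x":0,"y":-3,"z":0,"twist":0,"fingers":255},{"x":0,"y":-3,"z":0,"twist":0,"fingers":255},{"x":0,"y":-3,"z":0,"twist":0,"fingers":255},{"x":0,"y":-3,"z":0,"twist":0,"fingers":255},{"x":0,"y":-3,"z":0,"twist":0,"fingers":255},{"x":0,"y":-3,"z":0,"twist":0,"fingers":255},{"x":0,"y":-3,"z":0,"twist":0,"fingers":255},{"x":0,"y":-3,"z":0,"twist":0,"fingers":255},{"x":0,"y":-3,"z":0,"twist":0,"fingers":255},{"x":0,"y":-2,"z":0,"twist":0,"fingers":255}]'; python3 -m creep '[{"x":0,"y":-2,"z":0,"twist":0,"fingers":255},{"x":0,"y":-2,"z":0,"twist":0,"fingers":255},{"x":0,"y":-2,"z":0,"twist":0,"fingers":255},{"x":0,"y":-2,"z":0,"twist":0,"fingers":255}]'
```

```text
time: 11.72
tcp_pos: [589.7, 28.2, 24.3]
tcp_rot: [0.509, -0.491, 0.509, 0.491]
wrist_force: [-1.6, 0.3, -0.4]
opening: -0.1
time: 12.22
tcp_pos: [597.6, 27.9, 24.3]
tcp_rot: [0.509, -0.491, 0.509, 0.491]
wrist_force: [-0.8, 0.5, -0.8]
opening: 0.2
```

```bash
python3 -m creep '[{"x":0,"y":-1,"z":0,"twist":0,"fingers":255},{"x":0,"y":-1,"z":0,"twist":0,"fingers":255},{"x":0,"y":-1,"z":0,"twist":0,"fingers":255},{"x":0,"y":-1,"z":0,"twist":0,"fingers":255},{"x":0,"y":-1,"z":0,"twist":0,"fingers":255}]'; python3 -m creep '[{"x":0,"y":-1,"z":0,"twist":0,"fingers":255}]';python3 -c "
from h import *
for n in ('side','scene'):
    im,d=arm.grab_frame(n);np.savez(n+'2.npz',im=im,d=d)
    cv2.imwrite('pics/'+n+'6.png',cv2.resize(im[110:260,170:370],None,fx=4,fy=4,interpolation=cv2.INTER_CUBIC))
"
```

```text
time: 12.85
tcp_pos: [602.6, 27.7, 24.3]
tcp_rot: [0.509, -0.491, 0.509, 0.491]
wrist_force: [-1.5, 0.2, -1.6]
opening: -0.1
time: 12.98
tcp_pos: [603.6, 27.7, 24.3]
tcp_rot: [0.509, -0.491, 0.509, 0.491]
wrist_force: [-0.8, -0.0, -0.3]
opening: 0.1
```

View pics/side6.png

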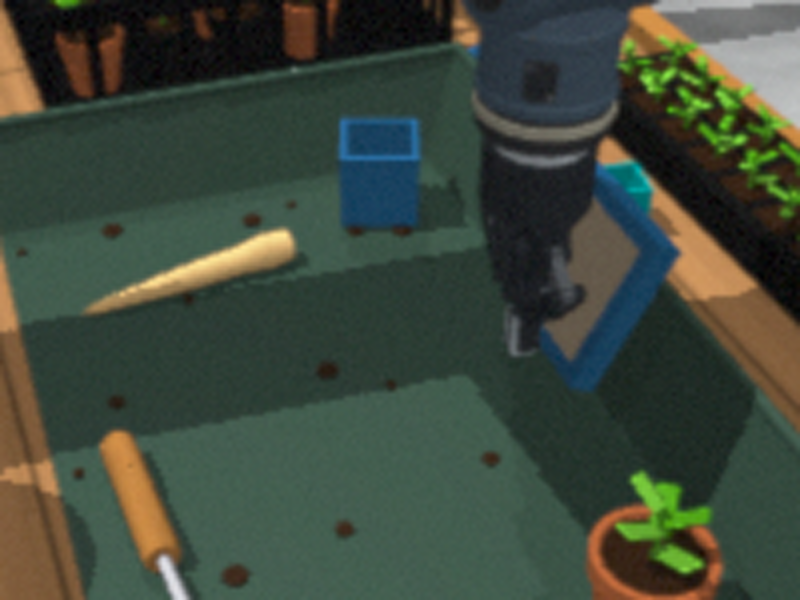

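```bash
cat >> h.py <<'E'
def plane(P,tol=2.5,seed=0):
    rng=np.random.default_rng(seed);best=None
    for _ in range(300):
        a,b,c=P[rng.choice(len(P),3,False)]; m=np.cross(b-a,c-a); l=np.linalg.norm(m)
        if l<200: continue
        k=abs((P-a)@(m/l))<tol
        if best is None or k.sum()>best.sum(): best=k
    I=P[best];c=I.mean(0);m=np.linalg.svd(I-c,full_matrices=False)[2][2]
    return m,c,I
def saucer(n):
    im,d=arm.grab_frame(n); i=arm.camera_info(n); out=[]
    for r in arm.silhouettes('saucer',n):
        P=pts(d,i,r['region'])
        if len(P)<200: continue
        m,c,I=plane(P); m=m*np.sign(-m[0] if abs(m[0])>.2 else m[2])
        print(n,round(r['score'],2),len(I),'normal',m.round(3),'tilt',np.degrees(np.arccos(m[2])).round(1),'yaw',np.degrees(np.arctan2(-m[1],-m[0])).round(1),'c',c.round(1),'min',np.percentile(I,1,axis=0).round(1),'max',np.percentile(I,99,axis=0).round(1))
    return im,d
E
python3 -c "
from h import *
saucer('side');saucer('scene')"
```

```text
side 0.6 654 normal [-0.893  0.023  0.45 ] tilt 63.3 yaw -1.5 c [646.3   1.7  76.8] min [616.1 -31.5  17.4] max [669.6  50.9 120.8]
scene 0.72 1038 normal [-0.902  0.027  0.431] tilt 64.5 yaw -1.7 c [652.3 -49.   35.5] min [ 632.9 -317.     1.3] max [683.1 291.4  84.1]
scene 0.62 359 normal [-0.451  0.016 -0.892] tilt 153.1 yaw -2.0 c [677.3  28.3 116.7] min [667.7 -29.3 111. ] max [687.1  89.2 121.8]
```

Tilt is 63°, so nearly home. Pushing the last millimetres while watching the force.

```bash
python3 -m creep '[{"x":0,"y":-1,"z":0,"twist":0,"fingers":255},{"x":0,"y":-1,"z":0,"twist":0,"fingers":255}]'; python3 -m creep '[{"x":0,"y":-0.7,"z":0,"twist":0,"fingers":255}]';python3 -m creep '[{"x":0,"y":-0.7,"z":0,"twist":0,"fingers":255}]'
```

```text
time: 13.52
tcp_pos: [605.5, 27.7, 24.3]
tcp_rot: [0.509, -0.491, 0.509, 0.491]
wrist_force: [-1.4, -0.7, -0.5]
opening: 0.2
time: 13.65
tcp_pos: [606.2, 27.6, 24.3]
tcp_rot: [0.509, -0.491, 0.509, 0.491]
wrist_force: [-1.2, -0.0, 0.1]
opening: -0.0
time: 13.78
tcp_pos: [606.6, 27.6, 24.2]
tcp_rot: [0.509, -0.491, 0.509, 0.491]
wrist_force: [-5.4, -0.1, 0.9]
opening: -0.1
```

```bash
python3 -m creep '[{"x":0,"y":8,"z":0,"twist":0,"fingers":255},{"x":-20,"y":20,"z":0,"twist":0,"fingers":255},{"x":-60,"y":10,"z":0,"twist":0,"fingers":123},{"x":-60,"y":0,"z":0,"twist":0,"fingers":123},{"x":-45,"y":0,"z":0,"twist":0,"fingers":123}]'; python3 -m creep '[{"x":0,"y":0,"z":0,"twist":0.174,"fingers":123},{"x":0,"y":0,"z":0,"twist":0.174,"fingers":123},{"x":0,"y":0,"z":0,"twist":0.174,"fingers":123},{"x":0,"y":0,"z":0,"twist":0.174,"fingers":123},{"x":0,"y":0,"z":0,"twist":0.174,"fingers":123},{"x":0,"y":0,"z":0,"twist":0.174,"fingers":123},{"x":0,"y":0,"z":0,"twist":0.174,"fingers":123},{"x":0,"y":0,"z":0,"twist":0.174,"fingers":123},{"x":0,"y":0,"z":0,"twist":0.174,"fingers":123}]'
python3 - <<'E'
from h import *
s=st();t=s['tcp_pos'];ax=rot(s).as_matrix()
for n in ('side','scene'):
    im,d=saucer(n);np.savez(n+'3.npz',im=im,d=d)
    i=arm.camera_info(n);P=pts(d,i); L=(P-t)@ax
    k=(abs(L[:,2])<45)&(abs(L[:,1])<16)&(P[:,2]>130)&(L[:,0]>-20)
    print(n,np.sort(L[k,0])[-8:].round(1), 'z+',np.percentile(L[k&(L[:,2]>0),2],[2,98]).round(1),'z-',np.percentile(L[k&(L[:,2]<0),2],[2,98]).round(1))
    cv2.imwrite('pics/'+n+'7.png',cv2.resize(im[60:260,150:400],None,fx=3,fy=3,interpolation=cv2.INTER_CUBIC))
E
```

```text
time: 14.4
tcp_pos: [568.9, 29.0, 212.3]
tcp_rot: [0.509, -0.492, 0.508, 0.49]
wrist_force: [1.7, -0.2, -0.6]
opening: 43.9
time: 15.52
tcp_pos: [568.7, 29.0, 209.4]
tcp_rot: [0.707, 0.013, 0.707, -0.013]
wrist_force: [-0.4, 0.8, -0.5]
opening: 43.6
t 15.525 tcp [568.7  29.  209.4] F [-0.4  0.8 -0.5] T [0.01 0.02 0.01] op 43.6
axes x,y,z cols [[0.0, 0.036, 0.999], [0.0, 0.999, -0.036], [-1.0, 0.0, 0.0]]
side 0.66 1143 normal [-0.906  0.028  0.422] tilt 65.0 yaw -1.7 c [644.3  25.5  69.8] min [618.2 -31.1  14.3] max [669.5  88.4 121.8]
side [10.9 11.7 12.  12.5 12.5 12.7 12.8 13.1] z+ [22.  35.3] z- [-35.1 -21.9]
scene 0.94 345 normal [-0.447  0.011 -0.894] tilt 153.4 yaw -1.4 c [677.   27.4 117.8] min [667.6 -28.9 112. ] max [686.1  88.8 122.8]
scene [11.5 11.6 11.7 12.7 12.8 13.4 13.7 14.3] z+ [22.  36.3] z- [-34.  -20.5]
```

View pics/side7.png

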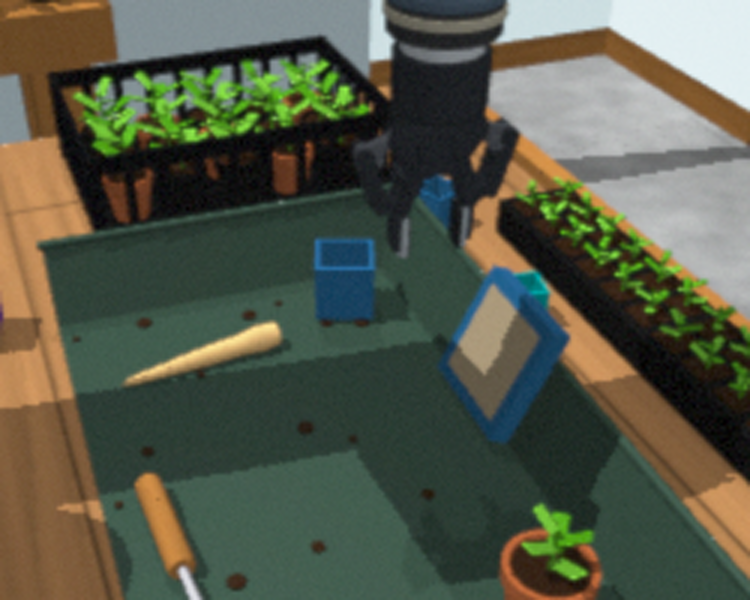

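View pics/scene7.png

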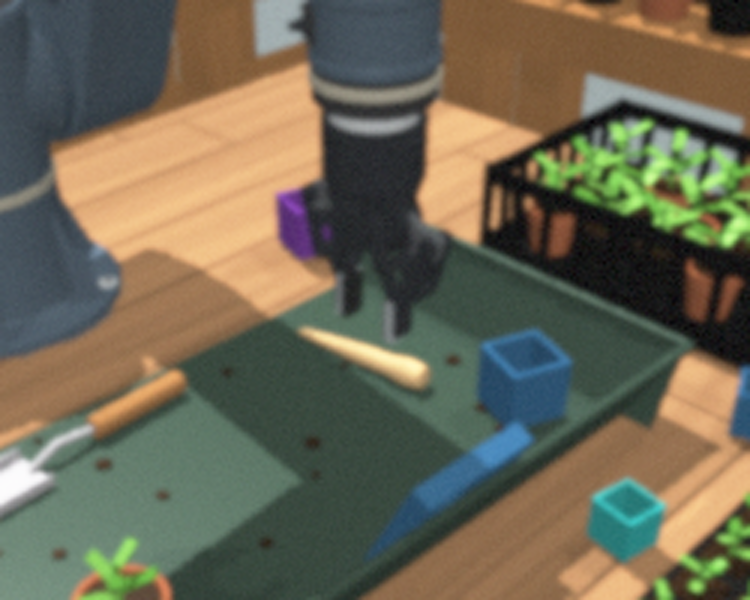

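The saucer is flat on the slope: tilt 65.0°, top edge x 668–686, z 112–122, y −29..89. The tips reach 14 mm beyond the TCP at 44 mm opening, and the fingers are 13 mm thick. Next I straddle the upper edge loosely, with one finger behind it and one in front.

```bash
python3 -m creep '[{"x":0,"y":1.5,"z":34.6,"twist":0,"fingers":123},{"x":0,"y":1.6,"z":34.6,"twist":0,"fingers":123},{"x":0,"y":1.6,"z":34.7,"twist":0,"fingers":123},{"x":0,"y":0,"z":0,"twist":0,"fingers":123}]'; python3 -m creep '[{"x":35,"y":0,"z":0,"twist":0,"fingers":123},{"x":30,"y":0,"z":0,"twist":0,"fingers":123},{"x":0,"y":0,"z":0,"twist":0,"fingers":123}]'
python3 - <<'E'
from h import *
for n in ('scene','side'):
    im,d=arm.grab_frame(n)
    cv2.imwrite('pics/'+n+'8.png',cv2.resize(im[60:260,200:400],None,fx=3,fy=3,interpolation=cv2.INTER_CUBIC))
E
```

```text
time: 16.23
tcp_pos: [674.2, 30.4, 207.9]
tcp_rot: [0.707, 0.009, 0.707, -0.01]
wrist_force: [-0.5, -0.0, -0.5]
opening: 43.8
time: 16.6
tcp_pos: [671.1, 30.4, 142.6]
tcp_rot: [0.706, 0.01, 0.708, -0.01]
wrist_force: [0.3, -0.2, 1.2]
opening: 44.1
```

View pics/scene8.png

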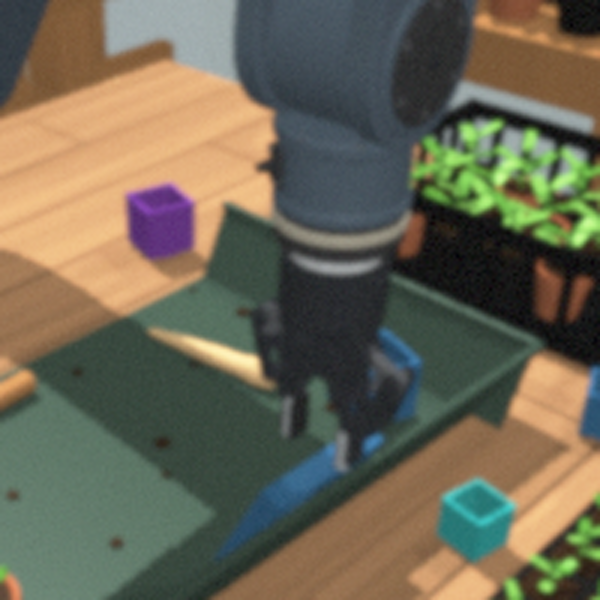

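View pics/side8.png

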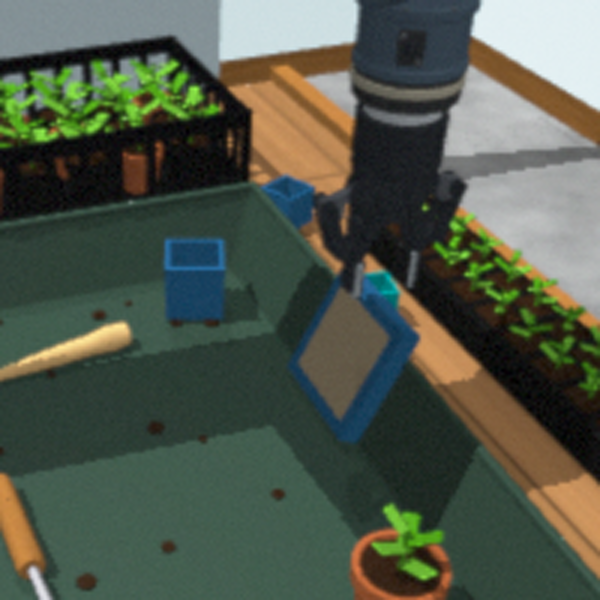

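In both views one finger is in front of the top edge and the other behind it. Going down the rest of the way.

```bash
python3 -m creep '[{"x":15,"y":0,"z":1,"twist":0,"fingers":123},{"x":15,"y":0,"z":0.5,"twist":0,"fingers":123},{"x":0,"y":0,"z":0,"twist":0,"fingers":123}]'; python3 -m creep '[{"x":0,"y":0,"z":-2,"twist":0,"fingers":123},{"x":0,"y":0,"z":-2,"twist":0,"fingers":123},{"x":0,"y":0,"z":-2,"twist":0,"fingers":123},{"x":0,"y":0,"z":-2,"twist":0,"fingers":123},{"x":0,"y":0,"z":-2,"twist":0,"fingers":123}]'
```

```text
time: 17.08
tcp_pos: [673.5, 30.3, 112.6]
tcp_rot: [0.706, 0.011, 0.708, -0.011]
wrist_force: [-0.4, 0.3, -0.3]
opening: 44.2
time: 17.7
tcp_pos: [664.3, 30.7, 114.4]
tcp_rot: [0.707, 0.011, 0.707, -0.011]
wrist_force: [-0.5, 0.2, -0.2]
opening: 44.2
```

```bash
python3 -m creep '[{"x":0,"y":0,"z":-2.5,"twist":0,"fingers":123},{"x":0,"y":0,"z":-2.5,"twist":0,"fingers":123},{"x":0,"y":0,"z":-2.5,"twist":0,"fingers":126},{"x":0,"y":0,"z":-2.5,"twist":0,"fingers":129},{"x":0,"y":0,"z":-2.5,"twist":0,"fingers":132},{"x":0,"y":0,"z":-2.5,"twist":0,"fingers":135},{"x":0,"y":0,"z":-2.5,"twist":0,"fingers":138},{"x":0,"y":0,"z":-2.5,"twist":0,"fingers":141}]'
python3 - <<'E'
from h import *
for n in ('scene','side'):
    im,d=saucer(n)
    cv2.imwrite('pics/'+n+'9.png',cv2.resize(im[60:260,200:400],None,fx=3,fy=3,interpolation=cv2.INTER_CUBIC))
E
```

```text
time: 18.7
tcp_pos: [644.2, 31.3, 114.3]
tcp_rot: [0.707, 0.011, 0.707, -0.011]
wrist_force: [-0.2, 0.6, -0.8]
opening: 38.5
scene 0.81 319 normal [-0.969  0.013  0.247] tilt 75.7 yaw -0.8 c [636.1  19.7  68.4] min [624.2 -29.2  23.7] max [652.4  84.3 125.4]
side 0.76 821 normal [-0.981  0.024  0.194] tilt 78.8 yaw -1.4 c [627.4  18.8  64.5] min [616.2 -31.2   9.3] max [640.   89.  126.3]
```

View pics/side9.png

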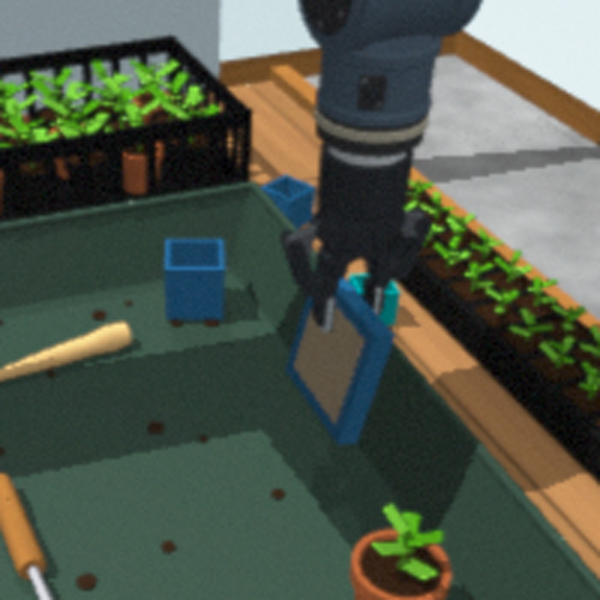

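It follows the finger, now at about 77°. Continuing while narrowing the cage.

```bash
python3 -m creep '[{"x":0,"y":0,"z":-2.2,"twist":0,"fingers":144},{"x":0,"y":0,"z":-2.2,"twist":0,"fingers":148},{"x":0,"y":0,"z":-2.2,"twist":0,"fingers":151},{"x":0,"y":0,"z":-2.2,"twist":0,"fingers":154},{"x":0,"y":0,"z":-2.2,"twist":0,"fingers":157},{"x":0,"y":0,"z":-2.2,"twist":0,"fingers":160},{"x":0,"y":0,"z":-2.2,"twist":0,"fingers":163},{"x":0,"y":0,"z":-2.2,"twist":0,"fingers":166}]'
python3 - <<'E'
from h import *
for n in ('scene','side'):
    im,d=saucer(n)
    cv2.imwrite('pics/'+n+'10.png',cv2.resize(im[60:260,200:400],None,fx=3,fy=3,interpolation=cv2.INTER_CUBIC))
E
```

```text
time: 19.9
tcp_pos: [626.7, 31.9, 114.4]
tcp_rot: [0.707, 0.011, 0.707, -0.011]
wrist_force: [0.3, -0.1, 0.1]
opening: 30.0
scene 0.67 587 normal [-0.999  0.034  0.013] tilt 89.2 yaw -1.9 c [621.3  28.1  61.2] min [617.5 -28.5  17.9] max [625.5  87.5 125.9]
side 0.63 656 normal [-1.     0.023  0.003] tilt 89.8 yaw -1.3 c [615.8  18.9  60.1] min [613.6 -30.8   3.8] max [618.6  89.1 125.2]
```

View pics/side10.png

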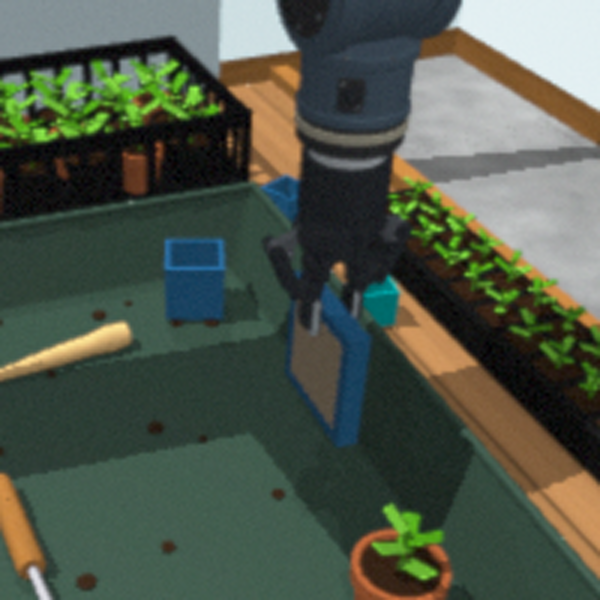

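The saucer stands upright: underside at about x 617, rim at about 637, tilt 89–90°. I'll narrow the cage to about 25 mm and carry it gently past vertical onto the front finger.

```bash
python3 -m creep '[{"x":0,"y":0,"z":-1,"twist":0,"fingers":172},{"x":0,"y":0,"z":-1.5,"twist":0,"fingers":176},{"x":0,"y":0,"z":-1.5,"twist":0,"fingers":180},{"x":0,"y":0,"z":-2,"twist":0,"fingers":180},{"x":0,"y":0,"z":-2,"twist":0,"fingers":180},{"x":0,"y":0,"z":-2,"twist":0,"fingers":180},{"x":0,"y":0,"z":-2,"twist":0,"fingers":180},{"x":0,"y":0,"z":-2,"twist":0,"fingers":180}]'
python3 - <<'E'
from h import *
for n in ('scene','side'):
    im,d=saucer(n)
    cv2.imwrite('pics/'+n+'11.png',cv2.resize(im[60:260,200:400],None,fx=3,fy=3,interpolation=cv2.INTER_CUBIC))
E
```

```text
time: 21.1
tcp_pos: [612.7, 32.3, 114.3]
tcp_rot: [0.707, 0.011, 0.707, -0.011]
wrist_force: [-1.1, -0.2, 1.0]
opening: 25.3
scene 0.8 702 normal [-0.995  0.032 -0.089] tilt 95.1 yaw -1.8 c [616.1  30.8  61.6] min [607.7 -27.9  17. ] max [621.6  87.9 125.9]
scene 0.64 1204 normal [-0.899  0.026  0.437] tilt 64.1 yaw -1.7 c [652.7 -51.9  36.1] min [ 6.310e+02 -3.142e+02  6.000e-01] max [683.4 303.9  85.8]
side 0.82 503 normal [-0.995  0.016 -0.1  ] tilt 95.7 yaw -0.9 c [609.8  11.1  63.5] min [602.9 -31.1   8.4] max [616.5  82.2 125.2]
```

View pics/side11.png

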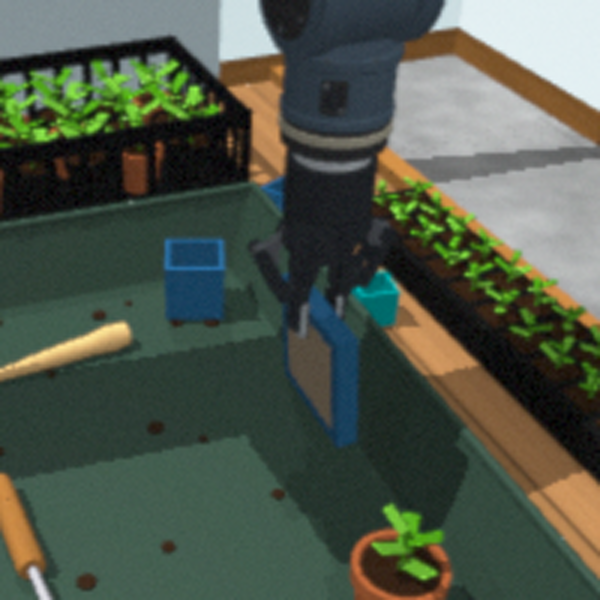

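```bash
python3 -m creep '[{"x":0,"y":0,"z":-2,"twist":0,"fingers":180},{"x":0,"y":0,"z":-2,"twist":0,"fingers":180},{"x":0,"y":0,"z":-2.5,"twist":0,"fingers":180},{"x":0,"y":0,"z":-2.5,"twist":0,"fingers":180},{"x":0,"y":0,"z":-2.5,"twist":0,"fingers":180},{"x":0,"y":0,"z":-2.5,"twist":0,"fingers":180},{"x":0,"y":0,"z":-2.5,"twist":0,"fingers":180},{"x":0,"y":0,"z":-2.5,"twist":0,"fingers":180},{"x":0,"y":0,"z":-2.5,"twist":0,"fingers":180},{"x":0,"y":0,"z":-2.5,"twist":0,"fingers":180}]'
python3 - <<'E'
from h import *
for n in ('scene','side'):
    im,d=saucer(n)
    cv2.imwrite('pics/'+n+'12.png',cv2.resize(im[60:260,200:400],None,fx=3,fy=3,interpolation=cv2.INTER_CUBIC))
E
```

```text
time: 22.55
tcp_pos: [588.7, 33.0, 114.3]
tcp_rot: [0.707, 0.011, 0.707, -0.011]
wrist_force: [-0.1, 1.1, -0.5]
opening: 25.5
scene 0.58 938 normal [-0.946  0.028 -0.323] tilt 108.9 yaw -1.7 c [602.5  32.5  59.7] min [580.8 -27.2  14.7] max [619.1  87.9 120.9]
side 0.74 272 normal [-0.945  0.015 -0.328] tilt 109.2 yaw -0.9 c [596.1  10.1  61. ] min [576.  -31.    4.4] max [616.8  86.  118.8]
```

View pics/side12.png

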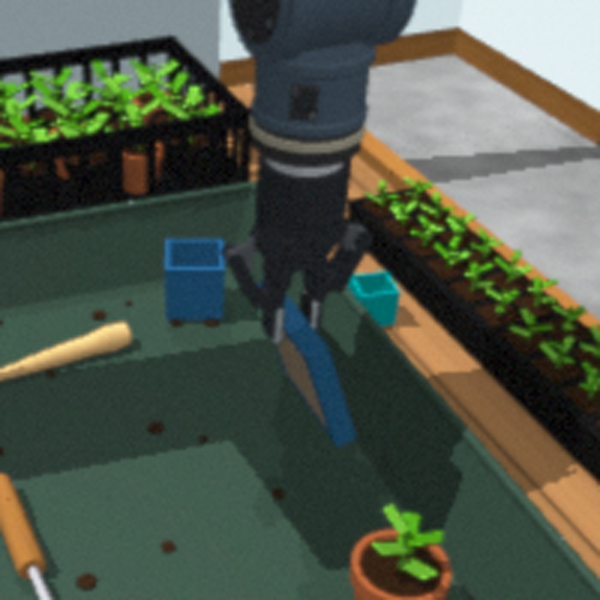

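View pics/scene12.png

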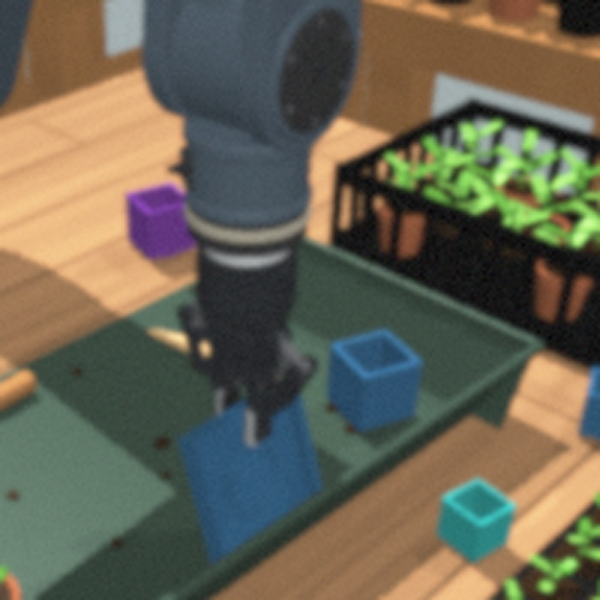

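It leans on the front finger at 71° to the floor. I'll lower it to about 62°, then open wide while the front finger stays where it is, so the rear finger can swing out of the saucer's way.

```bash
python3 -m creep '[{"x":0.5,"y":0,"z":-2.5,"twist":0,"fingers":180},{"x":0.5,"y":0,"z":-2.5,"twist":0,"fingers":180},{"x":0.5,"y":0,"z":-2.5,"twist":0,"fingers":180},{"x":0.5,"y":0,"z":-2.5,"twist":0,"fingers":180},{"x":0.5,"y":0,"z":-2.5,"twist":0,"fingers":180},{"x":0.5,"y":0,"z":-2.5,"twist":0,"fingers":180},{"x":0,"y":0,"z":0,"twist":0,"fingers":180}]'; python3 -m creep '[{"x":1.7,"y":0,"z":3,"twist":0,"fingers":162},{"x":1.7,"y":0,"z":3,"twist":0,"fingers":144},{"x":1.7,"y":0,"z":3,"twist":0,"fingers":126},{"x":1.7,"y":0,"z":3,"twist":0,"fingers":108},{"x":1.7,"y":0,"z":3,"twist":0,"fingers":90}]'
python3 - <<'E'
from h import *
for n in ('side','scene'):
    im,d=saucer(n)
E
```

```text
time: 23.62
tcp_pos: [573.7, 33.5, 111.3]
tcp_rot: [0.707, 0.011, 0.707, -0.011]
wrist_force: [-1.0, 0.5, 0.5]
opening: 25.1
time: 24.25
tcp_pos: [589.1, 33.0, 102.7]
tcp_rot: [0.707, 0.011, 0.707, -0.011]
wrist_force: [-0.3, 0.3, 0.4]
opening: 55.2
side 0.98 230 normal [-0.023 -1.     0.007] tilt 89.6 yaw 88.7 c [594.  -28.8  67.3] min [563.4 -31.5  11.2] max [624.7 -26.1 118.6]
scene 0.94 982 normal [-0.893  0.029 -0.45 ] tilt 116.7 yaw -1.9 c [595.6  29.1  57.3] min [567.1 -27.   14.4] max [618.6  87.7 115. ]
```

```bash
python3 -m creep '[{"x":1.5,"y":0,"z":3,"twist":0,"fingers":72},{"x":1.5,"y":0,"z":3,"twist":0,"fingers":54},{"x":1.5,"y":0,"z":3,"twist":0,"fingers":36},{"x":1.5,"y":0,"z":3,"twist":0,"fingers":18},{"x":1.5,"y":0,"z":3,"twist":0,"fingers":0},{"x":0,"y":0,"z":0,"twist":0,"fingers":0}]'
python3 - <<'E'
from h import *
for n in ('side','scene'):
    im,d=saucer(n)
    cv2.imwrite('pics/'+n+'13.png',cv2.resize(im[60:260,200:400],None,fx=3,fy=3,interpolation=cv2.INTER_CUBIC))
s=arm.observe();print(s['joint_pos'])
# twist compensation: finger centre at tool z=-(49), keep it fixed while rotating by d per row
z0=-(42.7+6.5)
# contact distance of finger rect (half 6.5 along jaw, 11 across) as function of angle
ths=np.linspace(0,np.pi/2,10)
for k in range(10):
    th=ths[k]; sup=6.5*np.cos(th)+11*np.sin(th); print(k,round(sup,1))
E
```

```text
time: 25.2
tcp_pos: [604.0, 32.5, 95.1]
tcp_rot: [0.707, 0.011, 0.707, -0.011]
wrist_force: [-0.4, 0.1, 0.0]
opening: 85.4
side 0.68 231 normal [0.046 0.999 0.012] tilt 89.3 yaw -92.6 c [594.6 -28.8  66.3] min [563.4 -31.    8.1] max [627.1 -26.3 118.5]
side 0.62 397 normal [ 0.008 -0.016  1.   ] tilt 1.0 yaw 117.6 c [ 554.3 -228.    67.2] min [ 523.8 -260.6   65.1] max [ 589.3 -192.9   70.3]
scene 0.86 1047 normal [-0.894  0.027 -0.447] tilt 116.6 yaw -1.7 c [593.8  31.   60.6] min [566.8 -27.   15. ] max [617.7  85.  115.2]
[ 5.39207948e-02  4.94326504e-01 -2.54197700e-02  1.05101867e+00
 -1.26529803e-05  1.65520786e+00]
0 6.5
1 8.3
2 9.9
3 11.1
4 12.0
5 12.6
6 12.8
7 12.6
8 12.0
9 11.0
```

View pics/scene13.png

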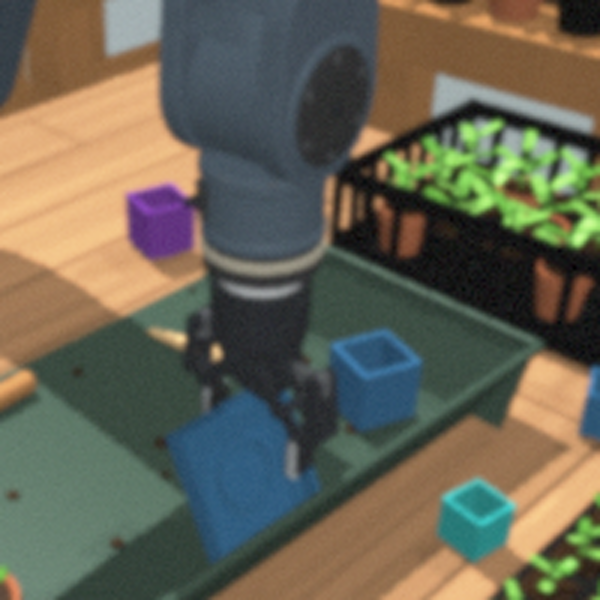

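Stable at 63.4°. Swinging the rear finger to the left about the front finger, starting with two rows to check the shift/turn convention.

```bash
python3 -m creep '[{"x":0,"y":8.5,"z":-2.5,"twist":-0.174,"fingers":0},{"x":0,"y":8.8,"z":-2.3,"twist":-0.174,"fingers":0}]'
cat >> h.py <<'E'
def ff(z0=-49.2):
    s=st(); print('front finger centre',(s['tcp_pos']+rot(s).as_matrix()@[0,0,z0]).round(1)); return s
E
python3 -c "
from h import *
ff()
saucer('scene')"
```

```text
time: 25.65
tcp_pos: [598.0, 49.6, 95.4]
tcp_rot: [0.698, -0.114, 0.698, 0.114]
wrist_force: [-0.2, 0.5, -0.4]
opening: 85.4
t 25.65 tcp [598.   49.6  95.4] F [-0.2  0.5 -0.4] T [-0.1   0.12  0.05] op 85.4
axes x,y,z cols [[0.0, -0.317, 0.948], [-0.0, 0.948, 0.317], [-1.0, -0.0, 0.0]]
front finger centre [551.3  34.   95.4]
scene 0.95 1147 normal [-0.889  0.032 -0.457] tilt 117.2 yaw -2.0 c [593.4  34.7  60.9] min [565.2 -27.   13.8] max [618.1  88.8 114.5]
scene 0.23 326 normal [-0.936  0.352 -0.006] tilt 90.3 yaw -20.6 c [602.3 223.9  44. ] min [590.7 194.4  11.4] max [613.7 253.6  73.9]
```

Convention confirmed: the finger centre stayed at y 34.0 and x shifted −3.5 as intended. I'll finish the swing.

```bash
python3 -m creep '[{"x":0,"y":8.9,"z":-1.8,"twist":-0.174,"fingers":0},{"x":0,"y":9,"z":-1.5,"twist":-0.174,"fingers":0},{"x":0,"y":8.9,"z":-1.2,"twist":-0.174,"fingers":0},{"x":0,"y":8.7,"z":-0.8,"twist":-0.174,"fingers":0},{"x":0,"y":8.3,"z":-0.6,"twist":-0.174,"fingers":0},{"x":0,"y":8,"z":-0.5,"twist":-0.174,"fingers":0},{"x":0,"y":7.5,"z":-0.6,"twist":-0.174,"fingers":0},{"x":0,"y":0,"z":0,"twist":0,"fingers":0}]'
python3 -c "
from h import *
ff()
for n in ('scene','side'):
    im,d=saucer(n)
    cv2.imwrite('pics/'+n+'14.png',cv2.resize(im[60:260,180:380],None,fx=3,fy=3,interpolation=cv2.INTER_CUBIC))
"
```

```text
time: 26.75
tcp_pos: [552.0, 83.3, 95.5]
tcp_rot: [0.51, -0.49, 0.51, 0.49]
wrist_force: [0.3, 0.0, 1.1]
opening: 85.4
t 26.75 tcp [552.   83.3  95.5] F [0.3 0.  1.1] T [-0.03  0.07 -0.07] op 85.4
axes x,y,z cols [[0.0, -0.999, 0.04], [-0.0, 0.04, 0.999], [-1.0, -0.0, -0.0]]
front finger centre [550.   34.2  95.5]
scene 0.81 1135 normal [-0.892  0.024 -0.452] tilt 116.8 yaw -1.5 c [593.5  34.7  61.4] min [566.2 -27.3  14.8] max [617.4  88.1 115.2]
side 0.97 235 normal [-0.017 -1.     0.008] tilt 89.6 yaw 89.0 c [594.5 -28.9  66.2] min [563.5 -31.2  10.3] max [626.7 -26.7 118.3]
```

View pics/side14.png

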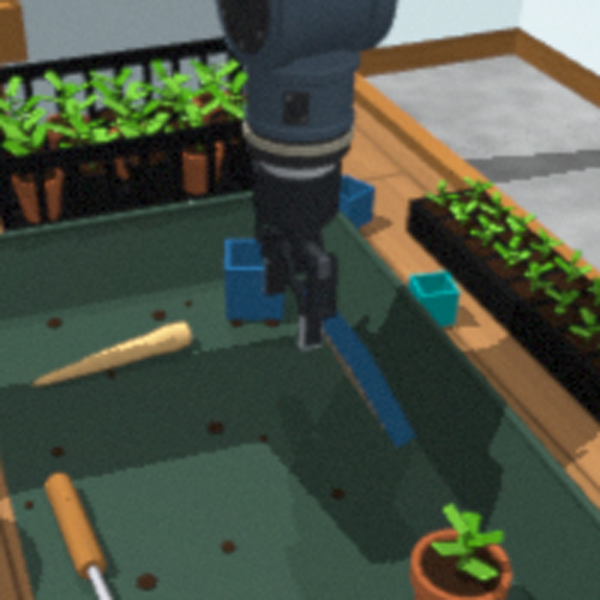

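View pics/scene14.png

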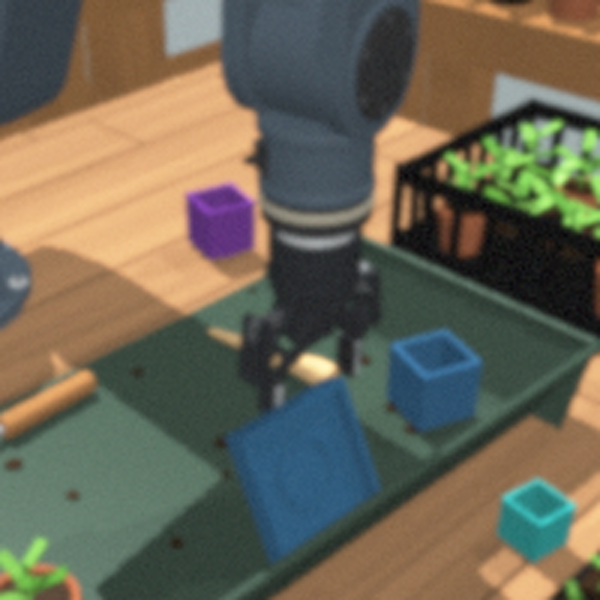

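Now one finger stands in front of the middle of the edge and nothing is inside the saucer; it still holds at about 63°. I'll ease it down by backing off and lowering together.

```bash
python3 -m creep '[{"x":3,"y":2,"z":0,"twist":0,"fingers":0},{"x":3,"y":2,"z":0,"twist":0,"fingers":0},{"x":3,"y":2,"z":0,"twist":0,"fingers":0},{"x":3,"y":2,"z":0,"twist":0,"fingers":0},{"x":3,"y":2,"z":0,"twist":0,"fingers":0},{"x":3,"y":2,"z":0,"twist":0,"fingers":0},{"x":3,"y":2,"z":0,"twist":0,"fingers":0},{"x":3,"y":2,"z":0,"twist":0,"fingers":0}]'
python3 -c "
from h import *
ff()
for n in ('scene',):
    im,d=saucer(n)
"
```

```text
time: 27.95
tcp_pos: [535.9, 84.1, 71.1]
tcp_rot: [0.509, -0.491, 0.509, 0.491]
wrist_force: [-1.4, 0.0, -0.4]
opening: 85.6
t 27.95 tcp [535.9  84.1  71.1] F [-1.4  0.  -0.4] T [ 0.01  0.35 -0.11] op 85.6
axes x,y,z cols [[-0.0, -0.999, 0.035], [-0.0, 0.035, 0.999], [-1.0, 0.0, -0.0]]
front finger centre [534.2  34.9  71.1]
scene 0.87 1165 normal [-0.731  0.023 -0.682] tilt 133.0 yaw -1.8 c [587.5  34.8  55.8] min [553.5 -26.5  19.3] max [621.5  87.9  91.9]
```

```bash
python3 -m creep '[{"x":3,"y":1,"z":0,"twist":0,"fingers":0},{"x":3,"y":1,"z":0,"twist":0,"fingers":0},{"x":3,"y":1,"z":0,"twist":0,"fingers":0},{"x":3,"y":1,"z":0,"twist":0,"fingers":0},{"x":3,"y":1,"z":0,"twist":0,"fingers":0},{"x":3,"y":1,"z":0,"twist":0,"fingers":0}]'
python3 -c "
from h import *
ff()
for n in ('scene',):
    im,d=saucer(n)
"
```

```text
time: 28.8
tcp_pos: [530.0, 84.3, 53.1]
tcp_rot: [0.509, -0.491, 0.509, 0.491]
wrist_force: [-3.9, 0.0, 0.2]
opening: 85.5
t 28.8 tcp [530.   84.3  53.1] F [-3.9  0.   0.2] T [-0.09  0.58 -0.13] op 85.5
axes x,y,z cols [[-0.0, -0.999, 0.035], [-0.0, 0.035, 0.999], [-1.0, 0.0, -0.0]]
front finger centre [528.3  35.1  53.1]
scene 0.81 1145 normal [-0.652  0.016 -0.758] tilt 139.3 yaw -1.4 c [584.1  34.8  52.1] min [546.8 -26.9  19.5] max [621.3  88.1  84. ]
```

```bash
python3 -m creep '[{"x":0,"y":1,"z":0,"twist":0,"fingers":0},{"x":0.5,"y":1,"z":0,"twist":0,"fingers":0},{"x":0.5,"y":1,"z":0,"twist":0,"fingers":0},{"x":0.5,"y":1,"z":0,"twist":0,"fingers":0},{"x":0.5,"y":1,"z":0,"twist":0,"fingers":0}]'
python3 -c "
from h import *
ff()
for n in ('scene',):
    im,d=saucer(n)
"
```

```text
time: 29.52
tcp_pos: [525.1, 84.5, 51.3]
tcp_rot: [0.509, -0.491, 0.509, 0.491]
wrist_force: [-1.3, -0.6, -0.5]
opening: 85.4
t 29.525 tcp [525.1  84.5  51.3] F [-1.3 -0.6 -0.5] T [ 0.    0.23 -0.07] op 85.4
axes x,y,z cols [[0.0, -0.999, 0.035], [0.0, 0.035, 0.999], [-1.0, -0.0, 0.0]]
front finger centre [523.4  35.3  51.3]
scene 0.71 1127 normal [-0.583  0.012 -0.812] tilt 144.3 yaw -1.2 c [581.8  35.4  48.5] min [542.1 -26.6  19.4] max [621.5  88.1  76.7]
```

```bash
python3 -m creep '[{"x":1,"y":1,"z":0,"twist":0,"fingers":0},{"x":1,"y":1,"z":0,"twist":0,"fingers":0},{"x":1,"y":1,"z":0,"twist":0,"fingers":0},{"x":1,"y":1,"z":0,"twist":0,"fingers":0},{"x":1,"y":1,"z":0,"twist":0,"fingers":0}]'
python3 -c "
from h import *
ff()
for n in ('scene',):
    im,d=saucer(n)
"
```

```text
time: 30.25
tcp_pos: [520.0, 84.6, 46.2]
tcp_rot: [0.509, -0.491, 0.509, 0.491]
wrist_force: [-2.0, 0.2, -0.8]
opening: 85.4
t 30.25 tcp [520.   84.6  46.2] F [-2.   0.2 -0.8] T [-0.03  0.26 -0.07] op 85.4
axes x,y,z cols [[-0.0, -0.999, 0.035], [-0.0, 0.035, 0.999], [-1.0, 0.0, -0.0]]
front finger centre [518.3  35.5  46.2]
scene 0.72 1045 normal [-0.486  0.019 -0.874] tilt 150.9 yaw -2.2 c [578.1  35.6  43.5] min [537.1 -26.8  19.7] max [620.7  89.   66.8]
```

```bash
python3 -m creep '[{"x":1,"y":0.7,"z":0,"twist":0,"fingers":0},{"x":1,"y":0.7,"z":0,"twist":0,"fingers":0},{"x":1,"y":0.7,"z":0,"twist":0,"fingers":0},{"x":1,"y":0.7,"z":0,"twist":0,"fingers":0},{"x":1,"y":0.7,"z":0,"twist":0,"fingers":0}]'
python3 -c "
from h import *
ff()
for n in ('scene',):
    im,d=saucer(n)
"
```

```text
time: 30.98
tcp_pos: [516.6, 84.8, 41.3]
tcp_rot: [0.509, -0.491, 0.509, 0.491]
wrist_force: [-1.0, 1.4, -1.1]
opening: 85.2
t 30.975 tcp [516.6  84.8  41.3] F [-1.   1.4 -1.1] T [ 0.02  0.28 -0.04] op 85.2
axes x,y,z cols [[0.0, -0.999, 0.035], [0.0, 0.035, 0.999], [-1.0, -0.0, 0.0]]
front finger centre [514.9  35.6  41.3]
scene 0.7 1045 normal [-0.401  0.011 -0.916] tilt 156.4 yaw -1.6 c [577.2  34.9  37.5] min [533.2 -26.6  17.9] max [620.8  88.4  57.3]
```

```bash
python3 -m creep '[{"x":1.5,"y":0.5,"z":0,"twist":0,"fingers":0},{"x":1.5,"y":0.5,"z":0,"twist":0,"fingers":0},{"x":1.5,"y":0.5,"z":0,"twist":0,"fingers":0},{"x":1.5,"y":0.5,"z":0,"twist":0,"fingers":0}]'
python3 -c "
from h import *
ff()
for n in ('scene','side'):
    im,d=saucer(n)
    cv2.imwrite('pics/'+n+'15.png',cv2.resize(im[60:260,180:380],None,fx=3,fy=3,interpolation=cv2.INTER_CUBIC))
"
```

```text
time: 31.58
tcp_pos: [514.4, 84.8, 35.1]
tcp_rot: [0.509, -0.491, 0.509, 0.491]
wrist_force: [-3.3, 0.2, -1.2]
opening: 85.5
t 31.575 tcp [514.4  84.8  35.1] F [-3.3  0.2 -1.2] T [ 0.01  0.87 -0.15] op 85.5
axes x,y,z cols [[-0.0, -0.999, 0.035], [-0.0, 0.035, 0.999], [-1.0, 0.0, -0.0]]
front finger centre [512.6  35.6  35.1]
scene 0.8 1029 normal [-0.343  0.009 -0.939] tilt 159.9 yaw -1.5 c [575.2  36.4  34.4] min [529.9 -26.5  17.5] max [620.2  88.7  51.3]
side 0.75 508 normal [-0.354  0.016 -0.935] tilt 159.2 yaw -2.6 c [587.9  32.4  29.3] min [524.8 -30.3  10.8] max [634.7  85.3  53.7]
side 0.21 382 normal [0.008 0.044 0.999] tilt 2.5 yaw -99.9 c [ 554.9 -231.    67.2] min [ 523.8 -260.7   64.4] max [ 588.5 -195.5   70.9]
```

View pics/side15.png

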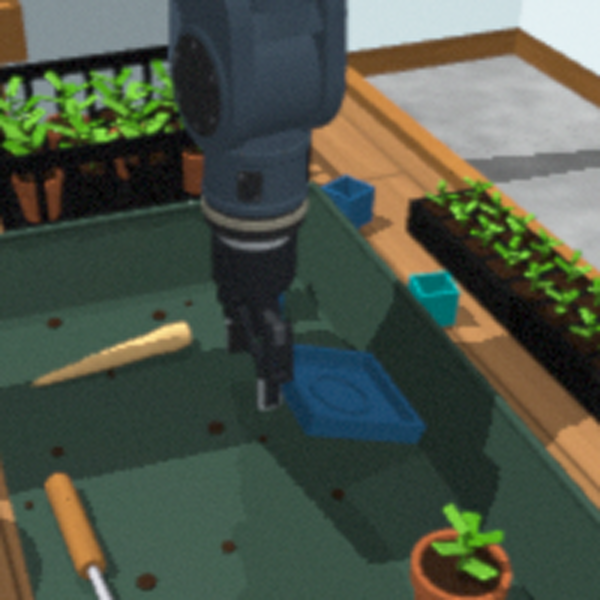

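```bash
python3 -m creep '[{"x":0.8,"y":0.4,"z":0,"twist":0,"fingers":0},{"x":0.8,"y":0.4,"z":0,"twist":0,"fingers":0},{"x":0.8,"y":0.4,"z":0,"twist":0,"fingers":0},{"x":0.8,"y":0.4,"z":0,"twist":0,"fingers":0},{"x":0.8,"y":0.4,"z":0,"twist":0,"fingers":0}]'
python3 -c "
from h import *
ff()
for n in ('scene',):
    im,d=saucer(n)
"
```

```text
time: 32.4
tcp_pos: [512.8, 84.9, 31.3]
tcp_rot: [0.509, -0.491, 0.509, 0.491]
wrist_force: [-2.0, -0.7, -1.3]
opening: 85.0
t 32.4 tcp [512.8  84.9  31.3] F [-2.  -0.7 -1.3] T [ 0.03  0.45 -0.12] op 85.0
axes x,y,z cols [[0.0, -0.999, 0.035], [-0.0, 0.035, 0.999], [-1.0, -0.0, 0.0]]
front finger centre [511.1  35.7  31.3]
scene 0.68 1012 normal [-0.318  0.019 -0.948] tilt 161.4 yaw -3.4 c [574.3  35.3  32.2] min [528.8 -27.1  16.2] max [620.   89.   48.4]
scene 0.43 10319 normal [ 0.002 -0.     1.   ] tilt 0.1 yaw 179.1 c [454.3 -61.9   5.5] min [ 265.8 -275.     3.1] max [613.4 291.4   7.9]
```

```bash
python3 -m creep '[{"x":0.8,"y":0.4,"z":0,"twist":0,"fingers":0},{"x":0.8,"y":0.4,"z":0,"twist":0,"fingers":0},{"x":0.8,"y":0.4,"z":0,"twist":0,"fingers":0},{"x":0.8,"y":0.4,"z":0,"twist":0,"fingers":0},{"x":0.8,"y":0.4,"z":0,"twist":0,"fingers":0}]'
python3 -c "
from h import *
ff()
for n in ('scene',):
    im,d=saucer(n)
"
```

```text
time: 33.12
tcp_pos: [510.6, 85.0, 27.2]
tcp_rot: [0.509, -0.491, 0.509, 0.491]
wrist_force: [-2.4, -0.7, -0.0]
opening: 85.7
t 33.125 tcp [510.6  85.   27.2] F [-2.4 -0.7 -0. ] T [ 0.06  0.32 -0.08] op 85.7
axes x,y,z cols [[-0.0, -0.999, 0.035], [0.0, 0.035, 0.999], [-1.0, 0.0, -0.0]]
front finger centre [508.9  35.8  27.2]
scene 0.78 988 normal [-0.264  0.009 -0.964] tilt 164.7 yaw -1.9 c [573.1  35.5  28.2] min [526.2 -26.1  15. ] max [618.2  88.6  42.1]
```

```bash
python3 -m creep '[{"x":0.6,"y":0.3,"z":0,"twist":0,"fingers":0},{"x":0.6,"y":0.3,"z":0,"twist":0,"fingers":0},{"x":0.6,"y":0.3,"z":0,"twist":0,"fingers":0},{"x":0.6,"y":0.3,"z":0,"twist":0,"fingers":0},{"x":0.6,"y":0.3,"z":0,"twist":0,"fingers":0}]'
python3 -c "
from h import *
ff()
for n in ('scene',):
    im,d=saucer(n)
"
```

```text
time: 33.85
tcp_pos: [509.1, 85.0, 24.3]
tcp_rot: [0.509, -0.491, 0.509, 0.491]
wrist_force: [-2.0, -0.6, -1.2]
opening: 85.1
t 33.85 tcp [509.1  85.   24.3] F [-2.  -0.6 -1.2] T [ 0.13  0.43 -0.06] op 85.1
axes x,y,z cols [[-0.0, -0.999, 0.035], [-0.0, 0.035, 0.999], [-1.0, 0.0, -0.0]]
front finger centre [507.4  35.9  24.3]
scene 0.93 954 normal [-0.212  0.01  -0.977] tilt 167.7 yaw -2.8 c [572.8  35.6  25. ] min [523.8 -26.9  14.2] max [618.3  89.   37.3]
```

```bash
python3 -m creep '[{"x":0.7,"y":0.2,"z":0,"twist":0,"fingers":0},{"x":0.7,"y":0.2,"z":0,"twist":0,"fingers":0},{"x":0.7,"y":0.2,"z":0,"twist":0,"fingers":0},{"x":0.7,"y":0.2,"z":0,"twist":0,"fingers":0},{"x":0.7,"y":0.2,"z":0,"twist":0,"fingers":0}]'
python3 -c "
from h import *
ff()
for n in ('scene',):
    im,d=saucer(n)
"
```

```text
time: 34.58
tcp_pos: [508.1, 85.1, 20.7]
tcp_rot: [0.509, -0.491, 0.509, 0.491]
wrist_force: [-2.4, -0.0, -0.8]
opening: 85.4
t 34.575 tcp [508.1  85.1  20.7] F [-2.4 -0.  -0.8] T [ 0.02  0.39 -0.09] op 85.4
axes x,y,z cols [[-0.0, -0.999, 0.035], [0.0, 0.035, 0.999], [-1.0, 0.0, 0.0]]
front finger centre [506.4  35.9  20.7]
scene 0.56 941 normal [ 0.157 -0.003  0.988] tilt 9.0 yaw 179.0 c [570.3  35.5  22.3] min [522.9 -26.6  13.6] max [617.5  89.2  31.5]
```

```bash
python3 -m creep '[{"x":0.7,"y":0.15,"z":0,"twist":0,"fingers":0},{"x":0.7,"y":0.15,"z":0,"twist":0,"fingers":0},{"x":0.7,"y":0.15,"z":0,"twist":0,"fingers":0},{"x":0.7,"y":0.15,"z":0,"twist":0,"fingers":0},{"x":0.7,"y":0.15,"z":0,"twist":0,"fingers":0}]'
python3 -c "
from h import *
ff()
for n in ('scene',):
    im,d=saucer(n)
"
```

```text
time: 35.3
tcp_pos: [507.4, 85.1, 17.3]
tcp_rot: [0.509, -0.491, 0.509, 0.491]
wrist_force: [-2.1, 0.8, -1.4]
opening: 85.7
t 35.3 tcp [507.4  85.1  17.3] F [-2.1  0.8 -1.4] T [ 0.1   0.46 -0.15] op 85.7
axes x,y,z cols [[-0.0, -0.999, 0.035], [0.0, 0.035, 0.999], [-1.0, 0.0, 0.0]]
front finger centre [505.6  35.9  17.3]
scene 0.62 937 normal [ 0.123 -0.004  0.992] tilt 7.1 yaw 178.3 c [570.6  36.5  19. ] min [521.8 -26.6  12.2] max [617.9  89.   26.4]
scene 0.4 314 normal [-0.93   0.366  0.018] tilt 88.9 yaw -21.5 c [602.2 223.4  43.3] min [589.6 194.9  11. ] max [614.1 251.8  74.3]
scene 0.25 10476 normal [0.001 0.    1.   ] tilt 0.0 yaw -142.8 c [455.1 -57.4   5.6] min [ 266.2 -275.6    3.4] max [615.8 294.2   8. ]
```

```bash
python3 -m creep '[{"x":0.5,"y":0.12,"z":0,"twist":0,"fingers":0},{"x":0.5,"y":0.12,"z":0,"twist":0,"fingers":0},{"x":0.5,"y":0.12,"z":0,"twist":0,"fingers":0},{"x":0.5,"y":0.12,"z":0,"twist":0,"fingers":0},{"x":0.5,"y":0.12,"z":0,"twist":0,"fingers":0}]'
python3 -c "
from h import *
ff()
for n in ('scene',):
    im,d=saucer(n)
"
```

```text
time: 36.02
tcp_pos: [506.7, 85.1, 14.7]
tcp_rot: [0.509, -0.491, 0.509, 0.491]
wrist_force: [-3.0, 0.7, -1.1]
opening: 85.5
t 36.025 tcp [506.7  85.1  14.7] F [-3.   0.7 -1.1] T [ 0.11  0.59 -0.12] op 85.5
axes x,y,z cols [[-0.0, -0.999, 0.035], [-0.0, 0.035, 0.999], [-1.0, 0.0, -0.0]]
front finger centre [505.   35.9  14.7]
scene 0.67 863 normal [0.031 0.    1.   ] tilt 1.8 yaw -179.1 c [569.3  35.5  13.6] min [520.8 -26.7  10.5] max [616.   88.5  16.9]
```

Nearly down: 1.8°, and still lightly wedged. Easing off the last bit.

```bash
python3 -m creep '[{"x":0.7,"y":0.1,"z":0,"twist":0,"fingers":0},{"x":0.7,"y":0.1,"z":0,"twist":0,"fingers":0},{"x":0.7,"y":0.1,"z":0,"twist":0,"fingers":0},{"x":0.7,"y":0.1,"z":0,"twist":0,"fingers":0},{"x":0,"y":0.2,"z":0,"twist":0,"fingers":0},{"x":0,"y":0.3,"z":0,"twist":0,"fingers":0},{"x":0,"y":0.5,"z":0,"twist":0,"fingers":0}]'
python3 -c "
from h import *
ff()
for n in ('scene',):
    im,d=saucer(n)
"
```

```text
time: 37.0
tcp_pos: [505.9, 85.2, 12.3]
tcp_rot: [0.509, -0.491, 0.508, 0.491]
wrist_force: [0.2, -0.9, -0.1]
opening: 85.4
t 37.0 tcp [505.9  85.2  12.3] F [ 0.2 -0.9 -0.1] T [ 0.05  0.   -0.05] op 85.4
axes x,y,z cols [[0.001, -0.999, 0.035], [0.0, 0.035, 0.999], [-1.0, -0.001, 0.0]]
front finger centre [504.2  36.   12.3]
scene 0.73 862 normal [ 0.    -0.002  1.   ] tilt 0.1 yaw 90.9 c [568.8  36.5  11.7] min [520.3 -26.3   9.4] max [616.5  88.7  14.3]
scene 0.31 10553 normal [0.001 0.    1.   ] tilt 0.0 yaw -161.8 c [454.  -57.6   5.5] min [ 265.7 -275.1    3.2] max [612.4 292.6   7.8]
```

The saucer lies flat, right way up. Backing off, lifting, and measuring saucer and planter afresh.

```bash
python3 -m creep '[{"x":0,"y":8,"z":0,"twist":0,"fingers":0},{"x":-20,"y":10,"z":0,"twist":0,"fingers":0},{"x":-60,"y":0,"z":0,"twist":0.16,"fingers":0},{"x":-60,"y":0,"z":0,"twist":0.16,"fingers":0},{"x":-20,"y":0,"z":0,"twist":0,"fingers":0}]'
python3 - <<'E'
from h import *
for n in ('scene','side','wrist'):
    i=arm.camera_info(n);im,d=arm.grab_frame(n);np.savez(n+'4.npz',im=im,d=d,T=i['cam_to_world'])
    cv2.imwrite('pics/'+n+'16.png',im if n=='wrist' else cv2.resize(im[60:260,180:380],None,fx=3,fy=3,interpolation=cv2.INTER_CUBIC))
    for l in ('saucer','planter'):
        for r in arm.silhouettes(l,n):
            P=pts(d,i,r['region'])
            if len(P)<100: continue
            zt,tol=(24,4) if l=='saucer' else (72,6)
            T=P[abs(P[:,2]-zt)<tol]
            if len(T)<40: continue
            from scipy.spatial import cKDTree
            X=T[:,:2].astype(np.float32); X=X[cKDTree(X).query(X,5)[0][:,4]<6]
            if len(X)>20: print(n,l,round(r['score'],2),len(X),np.median(T[:,2]).round(1),cv2.minAreaRect(X))
    for l in ('saucer_c','planter_c'):
        print(n,l,[(round(m['score'],2),np.round(m['at'],1).tolist()) for m in arm.mark_of(l,n)])
st()
E
```

```text
time: 37.72
tcp_pos: [488.3, 86.1, 175.6]
tcp_rot: [0.583, -0.404, 0.579, 0.402]
wrist_force: [0.4, 0.4, -1.2]
opening: 85.4
scene saucer 0.75 314 24.7 ((570.0032958984375, 32.81842803955078), (123.03739929199219, 111.81816101074219), 87.53401184082031)
scene saucer 0.47 72 23.7 ((436.08331298828125, 184.226806640625), (97.56041717529297, 14.566582679748535), 4.109077453613281)
scene planter 0.66 172 71.6 ((574.5829467773438, 233.518310546875), (62.46599197387695, 64.77806854248047), 69.60749053955078)
scene saucer_c [(0.79, [572.6, 31.9, 9.6]), (0.67, [579.2, 29.9, 22.0])]
scene planter_c [(0.95, [749.0, 371.8, 28.3]), (0.95, [751.2, 368.5, 2.6]), (0.85, [748.4, 150.0, 23.9]), (0.82, [744.9, 148.4, -2.9]), (0.75, [573.7, 235.3, 35.2]), (0.6, [570.3, 237.3, 3.6]), (0.56, [181.5, 329.3, 0.2]), (0.41, [184.8, 330.0, 31.5])]
side saucer 0.63 331 24.0 ((575.4912109375, 29.74542236328125), (122.5159912109375, 120.49503326416016), 88.33707427978516)
side planter 0.9 67 71.1 ((583.0181274414062, 226.3748016357422), (63.579246520996094, 46.42433166503906), 62.77306365966797)
side planter 0.8
[... 240 characters left out ...]
.5, 327.0, 32.6]), (0.67, [751.7, 374.0, -0.3]), (0.59, [577.1, 230.1, 3.2]), (0.59, [745.8, 154.8, 24.2]), (0.45, [751.6, 371.2, 23.6])]
wrist saucer 0.93 3118 23.1 ((576.4791870117188, 32.4854736328125), (120.4874038696289, 121.65350341796875), 88.38996887207031)
wrist planter 0.77 2110 71.1 ((573.8643188476562, 232.6052703857422), (61.00016403198242, 62.813812255859375), 69.53134155273438)
wrist saucer_c [(0.9, [573.9, 32.0, 17.0]), (0.6, [576.2, 33.4, 22.3])]
wrist planter_c [(0.68, [576.5, 236.6, 37.7]), (0.55, [574.5, 232.9, 1.3])]
t 38.475 tcp [487.4  85.8 171.9] F [0.1 1.  0.3] T [0.05 0.03 0.  ] op 85.0
axes x,y,z cols [[-0.0, -0.938, 0.348], [-0.0, 0.348, 0.938], [-1.0, 0.0, -0.0]]
```

View pics/side16.png

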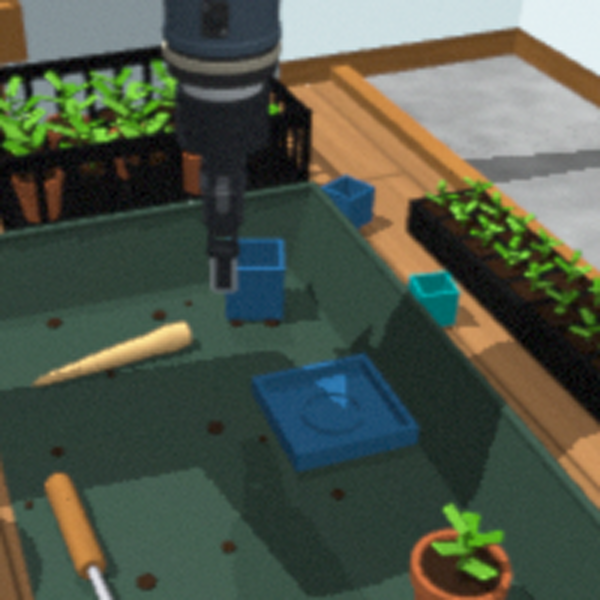

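View pics/wrist16.png

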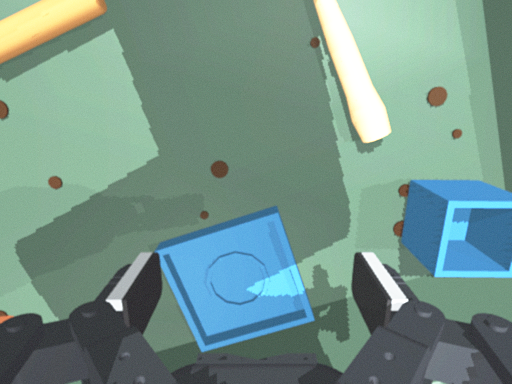

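The saucer is right way up at (576,32) with its ring visible. The planter is undisturbed at (574,232.6), yaw 69.5°, which the jaws already match. Going over it and down.

```bash
python3 -m creep '[{"x":0,"y":-7.6,"z":42,"twist":0,"fingers":0},{"x":0,"y":-7.6,"z":42,"twist":0,"fingers":0},{"x":0,"y":-7.6,"z":42,"twist":0,"fingers":0},{"x":0,"y":-7.6,"z":42,"twist":0,"fingers":0},{"x":30,"y":0,"z":0,"twist":0,"fingers":0},{"x":10,"y":0,"z":0,"twist":0,"fingers":0}]'
python3 - <<'E'
from h import *
s=st()
for n in ('wrist','side'):
    i=arm.camera_info(n);im,d=arm.grab_frame(n)
    cv2.imwrite('pics/'+n+'17.png',im if n=='wrist' else cv2.resize(im[60:260,180:380],None,fx=3,fy=3,interpolation=cv2.INTER_CUBIC))
    if n=='wrist':
        P=pts(d,i);T=P[(abs(P[:,2]-72)<4)&(np.hypot(P[:,0]-574,P[:,1]-232)<50)];L=(T-s['tcp_pos'])@rot(s).as_matrix()
        print(len(T),np.percentile(L,[1,99],axis=0).round(1)[:,1:])
        X=T[:,:2].astype(np.float32); print(cv2.minAreaRect(X))
E
```

```text
time: 39.22
tcp_pos: [573.5, 232.6, 130.1]
tcp_rot: [0.579, -0.404, 0.581, 0.404]
wrist_force: [-0.3, 0.2, 0.0]
opening: 85.2
t 39.225 tcp [573.5 232.6 130.1] F [-0.3  0.2  0. ] T [-0.03  0.    0.03] op 85.2
axes x,y,z cols [[-0.003, -0.938, 0.347], [-0.001, 0.347, 0.938], [-1.0, 0.002, -0.002]]
3384 [[-31.6 -28.8]
 [ 30.3  32.8]]
((574.90771484375, 234.0393829345703), (62.250518798828125, 62.950653076171875), 69.28530883789062)
```

View pics/wrist17.png

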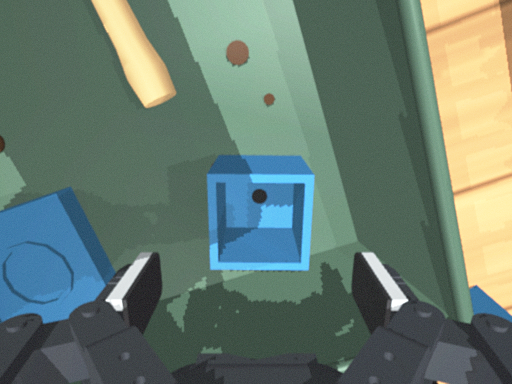

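The planter sits between the pads, off by only +2 mm in z and −0.6 mm in y. Going down to grip it.

```bash
python3 -m creep '[{"x":30,"y":-0.6,"z":2,"twist":0,"fingers":0},{"x":30,"y":0,"z":0,"twist":0,"fingers":0},{"x":17,"y":0,"z":0,"twist":0,"fingers":0},{"x":0,"y":0,"z":0,"twist":0,"fingers":0},{"x":0,"y":0,"z":0,"twist":0,"fingers":40},{"x":0,"y":0,"z":0,"twist":0,"fingers":60},{"x":0,"y":0,"z":0,"twist":0,"fingers":75},{"x":0,"y":0,"z":0,"twist":0,"fingers":90},{"x":0,"y":0,"z":0,"twist":0,"fingers":90}]' 30
```

```text
time: 40.45
tcp_pos: [576.2, 234.5, 56.2]
tcp_rot: [0.581, -0.404, 0.58, 0.404]
wrist_force: [-0.6, -0.9, 7.3]
opening: 61.8
```

```bash
python3 -m creep '[{"x":-10,"y":0,"z":0,"twist":0,"fingers":90},{"x":-20,"y":0,"z":0,"twist":0,"fingers":90},{"x":-20,"y":0,"z":0,"twist":-0.165,"fingers":90},{"x":-20,"y":0,"z":0,"twist":-0.165,"fingers":90},{"x":0,"y":0,"z":0,"twist":0,"fingers":90}]'
python3 - <<'E'
from h import *
s=st();ax=rot(s).as_matrix()
for n in ('wrist','side','scene'):
    i=arm.camera_info(n);im,d=arm.grab_frame(n)
    cv2.imwrite('pics/'+n+'18.png',im if n=='wrist' else cv2.resize(im[60:260,180:380],None,fx=3,fy=3,interpolation=cv2.INTER_CUBIC))
    P=pts(d,i); L=(P-s['tcp_pos'])@ax
    hi=(L[:,0]>-30)&(L[:,0]<-5)&(abs(L[:,1])<45)&(abs(L[:,2])<36)
    T=L[hi]; print(n,len(T),'x',np.percentile(T[:,0],[2,50]).round(1),'y',np.percentile(T[:,1],[1,99]).round(1),'z',np.percentile(T[:,2],[1,99]).round(1))
E
```

```text
time: 41.08
tcp_pos: [576.5, 234.8, 126.8]
tcp_rot: [0.507, -0.494, 0.506, 0.493]
wrist_force: [-0.4, 0.5, -2.5]
opening: 61.4
t 41.075 tcp [576.5 234.8 126.8] F [-0.4  0.5 -2.5] T [-0.   -0.04 -0.01] op 61.4
axes x,y,z cols [[0.003, -1.0, 0.026], [0.001, 0.026, 1.0], [-1.0, -0.003, 0.001]]
wrist 13335 x [-25.8 -14.9] y [-28.6  32.4] z [-34.7  34.6]
side 143 x [-28.5 -13.3] y [-27.7  33.5] z [-35.4  33.7]
scene 206 x [-28.4 -13.5] y [-29.5  31.6] z [-34.7  34.1]
```

View pics/side18.png

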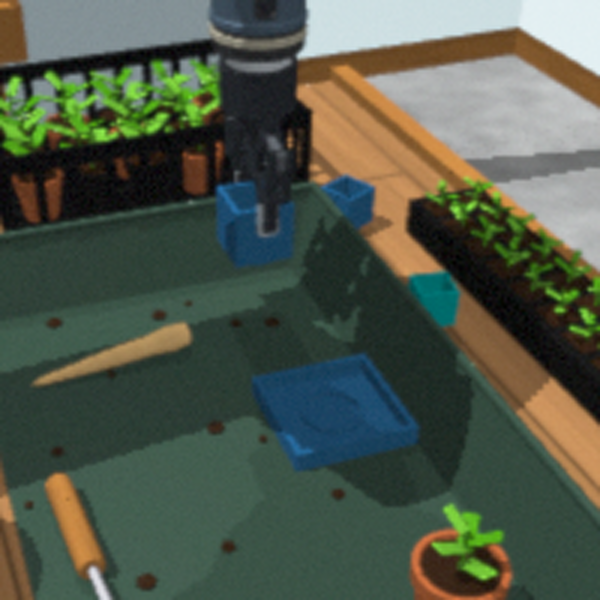

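View pics/wrist18.png

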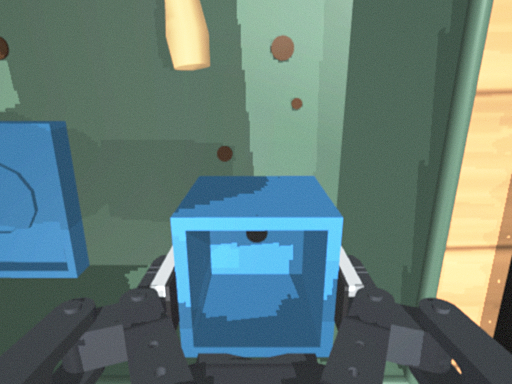

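The planter is held upright, its centre about +2 mm in tool y from the TCP. I'll move halfway and re-measure the saucer from the wrist camera at close range.

```bash
python3 -m creep '[{"x":0,"y":0,"z":-35,"twist":0,"fingers":90},{"x":0,"y":0,"z":-35,"twist":0,"fingers":90},{"x":0,"y":0,"z":-30,"twist":0,"fingers":90},{"x":0,"y":0,"z":0,"twist":0,"fingers":90}]'
cat > m.py <<'E'
from h import *
from scipy.spatial import cKDTree
import sys
tag=sys.argv[1]
s=st();ax=rot(s).as_matrix()
for n in ('wrist','side','scene'):
    i=arm.camera_info(n);im,d=arm.grab_frame(n);np.savez(n+tag+'.npz',im=im,d=d,T=i['cam_to_world'])
    cv2.imwrite('pics/'+n+tag+'.png',im if n=='wrist' else cv2.resize(im[60:260,180:380],None,fx=3,fy=3,interpolation=cv2.INTER_CUBIC))
    P=pts(d,i)
    k=(abs(P[:,0]-576)<68)&(abs(P[:,1]-32)<68)&(abs(P[:,2]-24)<4)&(P[:,0]<642)
    X=P[k][:,:2].astype(np.float32)
    if len(X)>30:
        X=X[cKDTree(X).query(X,6)[0][:,5]<4]
        print(n,len(X),'rim z',np.median(P[k][:,2]).round(1),cv2.minAreaRect(X), 'x',np.percentile(X[:,0],[1,99]).round(1),'y',np.percentile(X[:,1],[1,99]).round(1))
    L=(P-s['tcp_pos'])@ax
    hi=(L[:,0]>-30)&(L[:,0]<-5)&(abs(L[:,1])<45)&(abs(L[:,2])<30)
    T=L[hi]; print('  planter',n,len(T),'y',np.percentile(T[:,1],[1,99]).round(1))
E
python3 m.py 19
```

```text
time: 41.72
tcp_pos: [572.6, 132.5, 124.2]
tcp_rot: [0.507, -0.492, 0.508, 0.493]
wrist_force: [0.3, 1.1, -2.9]
opening: 61.8
t 41.725 tcp [572.6 132.5 124.2] F [ 0.3  1.1 -2.9] T [0.05 0.02 0.02] op 61.8
axes x,y,z cols [[-0.001, -1.0, 0.03], [-0.001, 0.03, 1.0], [-1.0, 0.001, -0.001]]
wrist 4458 rim z 23.2 ((576.3583984375, 32.20020294189453), (121.39462280273438, 120.62860107421875), 88.34459686279297) x [515.4 635.1] y [-27.9  93.6]
  planter wrist 10555 y [-28.8  32.5]
side 94 rim z 24.0 ((575.6063232421875, 28.850109100341797), (119.07865142822266, 116.5362319946289), 87.42115020751953) x [516.6 632.7] y [-30.1  89. ]
  planter side 105 y [-26.6  32.6]
scene 150 rim z 24.5 ((569.243408203125, 32.46430206298828), (119.43350982666016, 104.5236587524414), 88.98578643798828) x [517.5 621.1] y [-27.8  92.1]
  planter scene 176 y [-30.9  32.2]
```

View pics/wrist19.png

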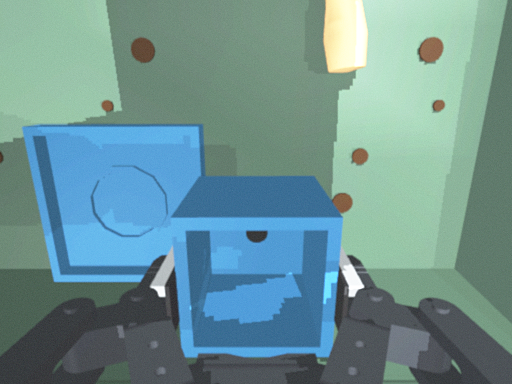

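```bash
python3 -m creep '[{"x":0,"y":-2.2,"z":-25,"twist":0,"fingers":90},{"x":0,"y":-2.1,"z":-25.2,"twist":0,"fingers":90},{"x":0,"y":-2.1,"z":-25.2,"twist":0,"fingers":90},{"x":0,"y":-2.1,"z":-25,"twist":0,"fingers":90},{"x":20,"y":0,"z":0,"twist":0,"fingers":90},{"x":20,"y":0,"z":0,"twist":0,"fingers":90},{"x":0,"y":0,"z":0,"twist":0,"fingers":90}]'; python3 m.py 20
```

```text
time: 42.75
tcp_pos: [578.0, 34.5, 83.6]
tcp_rot: [0.505, -0.493, 0.507, 0.494]
wrist_force: [0.9, -0.3, -2.4]
opening: 61.6
t 42.75 tcp [578.   34.5  83.6] F [ 0.9 -0.3 -2.4] T [-0.05  0.05  0.05] op 61.6
axes x,y,z cols [[-0.003, -1.0, 0.025], [-0.0, 0.025, 1.0], [-1.0, 0.003, -0.0]]
wrist 5319 rim z 23.4 ((558.5020751953125, 32.97845458984375), (120.7154769897461, 84.84500122070312), 88.55571746826172) x [515.3 597.2] y [-27.   93.2]
  planter wrist 10602 y [-28.8  32.5]
side 58 rim z 24.1 ((574.8895874023438, 28.453693389892578), (117.46208190917969, 115.1150131225586), 89.52066040039062) x [517.3 631.8] y [-30.5  73.4]
  planter side 128 y [-22.3  32.2]
scene 123 rim z 24.8 ((570.959716796875, 31.722736358642578), (118.6242446899414, 104.5981674194336), 88.00303649902344) x [517.4 622.4] y [-28.6  89.1]
  planter scene 206 y [-31.4  27.8]
```

View pics/wrist20.png

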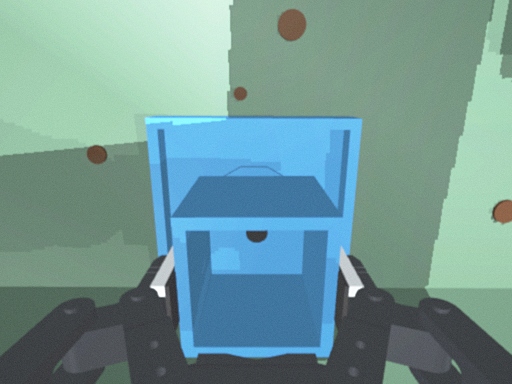

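View pics/side20.png

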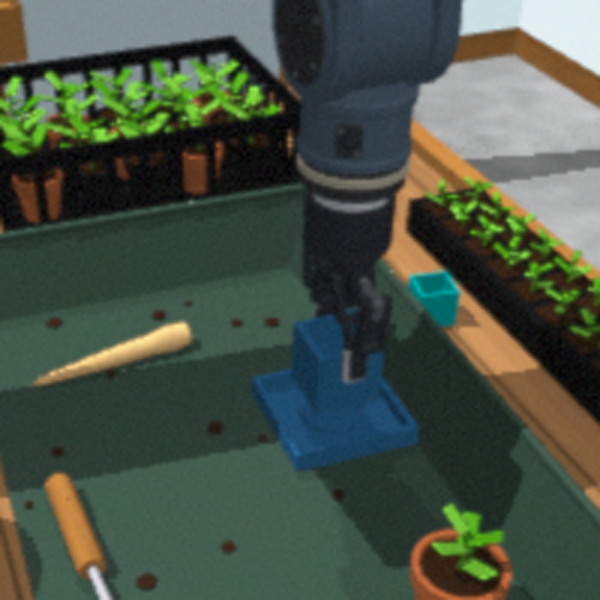

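The wrist view puts the saucer centre about 1.5 mm to the −y side of the planter (columns 254 and 257). I'll correct that and feel downwards.

```bash
python3 -m creep '[{"x":4,"y":0,"z":-1.5,"twist":0,"fingers":90},{"x":4,"y":0,"z":0,"twist":0,"fingers":90},{"x":4,"y":0,"z":0,"twist":0,"fingers":90},{"x":0,"y":0,"z":0,"twist":0,"fingers":90}]'; python3 -m creep '[{"x":1.5,"y":0,"z":0,"twist":0,"fingers":90},{"x":1.5,"y":0,"z":0,"twist":0,"fingers":90}]'; python3 -m creep '[{"x":1,"y":0,"z":0,"twist":0,"fingers":90},{"x":0,"y":0,"z":0,"twist":0,"fingers":90}]'
```

```text
time: 43.4
tcp_pos: [578.8, 32.3, 72.6]
tcp_rot: [0.506, -0.493, 0.506, 0.494]
wrist_force: [0.1, 0.4, -2.5]
opening: 61.5
time: 43.65
tcp_pos: [579.1, 32.3, 70.0]
tcp_rot: [0.506, -0.494, 0.506, 0.494]
wrist_force: [0.9, -0.6, -2.0]
opening: 61.4
time: 43.9
tcp_pos: [579.0, 32.3, 68.9]
tcp_rot: [0.506, -0.494, 0.506, 0.494]
wrist_force: [-1.0, 0.1, -3.8]
opening: 61.6
```

```bash
python3 -m creep '[{"x":0,"y":0.9,"z":0.6,"twist":0,"fingers":90},{"x":1,"y":0,"z":0,"twist":0,"fingers":90},{"x":0,"y":0,"z":0,"twist":0,"fingers":90}]'; python3 -m creep '[{"x":1,"y":0,"z":0,"twist":0,"fingers":90},{"x":0,"y":0,"z":0,"twist":0,"fingers":90}]'; python3 -m creep '[{"x":1,"y":0,"z":0,"twist":0,"fingers":90},{"x":0,"y":0,"z":0,"twist":0,"fingers":90}]'
```

```text
time: 44.28
tcp_pos: [578.1, 33.0, 67.9]
tcp_rot: [0.506, -0.494, 0.506, 0.494]
wrist_force: [-0.7, 0.7, -2.2]
opening: 61.7
time: 44.52
tcp_pos: [578.1, 33.0, 66.9]
tcp_rot: [0.506, -0.494, 0.506, 0.494]
wrist_force: [0.4, -0.2, -2.2]
opening: 61.0
time: 44.78
tcp_pos: [578.1, 32.9, 65.9]
tcp_rot: [0.506, -0.494, 0.506, 0.494]
wrist_force: [-0.0, -0.0, -2.7]
opening: 61.6
```

```bash
python3 -m creep '[{"x":0.7,"y":0,"z":0,"twist":0,"fingers":90},{"x":0,"y":0,"z":0,"twist":0,"fingers":90}]'; python3 -m creep '[{"x":0.7,"y":0,"z":0,"twist":0,"fingers":90},{"x":0,"y":0,"z":0,"twist":0,"fingers":90}]'
```

```text
time: 45.02
tcp_pos: [578.1, 33.0, 65.2]
tcp_rot: [0.506, -0.494, 0.506, 0.494]
wrist_force: [1.1, 0.4, -1.9]
opening: 61.7
time: 45.28
tcp_pos: [578.1, 32.9, 64.5]
tcp_rot: [0.506, -0.494, 0.506, 0.494]
wrist_force: [-0.2, -0.7, -2.9]
opening: 61.4
```

```bash
python3 -m creep '[{"x":0.7,"y":0,"z":0,"twist":0,"fingers":90},{"x":0,"y":0,"z":0,"twist":0,"fingers":90}]'; python3 -m creep '[{"x":0.6,"y":0,"z":0,"twist":0,"fingers":90},{"x":0,"y":0,"z":0,"twist":0,"fingers":90}]'
```

```text
time: 45.52
tcp_pos: [578.1, 33.0, 63.9]
tcp_rot: [0.506, -0.494, 0.506, 0.494]
wrist_force: [-1.1, -0.6, -3.3]
opening: 61.5
time: 45.78
tcp_pos: [578.1, 33.0, 63.2]
tcp_rot: [0.506, -0.494, 0.506, 0.494]
wrist_force: [-0.4, 0.3, -1.9]
opening: 61.9
```

```bash
python3 -m creep '[{"x":0.6,"y":0,"z":0,"twist":0,"fingers":90},{"x":0,"y":0,"z":0,"twist":0,"fingers":90}]'; python3 -m creep '[{"x":0.5,"y":0,"z":0,"twist":0,"fingers":90},{"x":0,"y":0,"z":0,"twist":0,"fingers":90}]'
```

```text
time: 46.02
tcp_pos: [578.1, 33.0, 62.7]
tcp_rot: [0.506, -0.494, 0.506, 0.494]
wrist_force: [0.1, 0.1, -2.5]
opening: 61.3
time: 46.28
tcp_pos: [578.1, 32.9, 62.2]
tcp_rot: [0.506, -0.494, 0.506, 0.494]
wrist_force: [0.4, -0.4, -0.8]
opening: 61.3
```

```bash
python3 -m creep '[{"x":0.4,"y":0,"z":0,"twist":0,"fingers":90},{"x":0,"y":0,"z":0,"twist":0,"fingers":90}]';python3 -m creep '[{"x":0.3,"y":0,"z":0,"twist":0,"fingers":90},{"x":0,"y":0,"z":0,"twist":0,"fingers":90}]'
python3 - <<'E'
from h import *
s=arm.observe()
for n in ('side','scene','wrist'):
    i=arm.camera_info(n);im,d=arm.grab_frame(n)
    u,v=(215,130) if n=='side' else (200,130)
    cv2.imwrite('pics/'+n+'21.png',im if n=='wrist' else cv2.resize(im[v:v+110,u:u+130],None,fx=5,fy=5,interpolation=cv2.INTER_CUBIC))
    P=pts(d,i);k=(np.hypot(P[:,0]-576,P[:,1]-33)<40)&(P[:,2]>62)&(P[:,2]<90)&(abs((P-s['tcp_pos'])@rot(s).as_matrix()[:,2])<29)
    print(n,'top z hist',np.histogram(P[k][:,2],bins=range(62,92,2)))
E
```

```text
time: 46.52
tcp_pos: [578.2, 32.9, 62.2]
tcp_rot: [0.506, -0.494, 0.506, 0.494]
wrist_force: [-2.5, -1.5, 5.1]
opening: 61.4
time: 46.78
tcp_pos: [578.3, 33.0, 62.2]
tcp_rot: [0.506, -0.494, 0.506, 0.493]
wrist_force: [-5.4, 0.3, 9.3]
opening: 61.3
side top z hist (array([12, 11, 14,  8, 11,  8, 13, 22, 27,  4,  1,  1,  0,  1]), array([62, 64, 66, 68, 70, 72, 74, 76, 78, 80, 82, 84, 86, 88, 90]))
scene top z hist (array([13, 19, 18, 19, 13, 16, 20, 24, 38, 15,  0,  0,  0,  0]), array([62, 64, 66, 68, 70, 72, 74, 76, 78, 80, 82, 84, 86, 88, 90]))
wrist top z hist (array([ 737,  747,  796,  866,  898,  931,  990, 4786,  824,    0,    0,
          0,    0,    0]), array([62, 64, 66, 68, 70, 72, 74, 76, 78, 80, 82, 84, 86, 88, 90]))
```

View pics/side21.png

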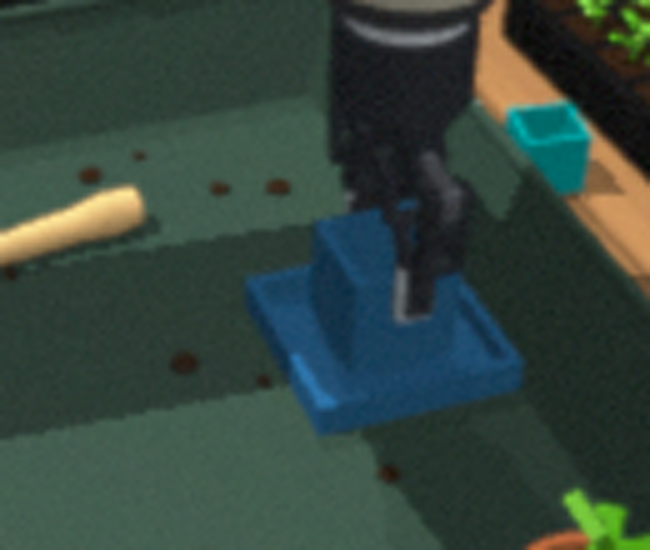

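The height settles at tcp 62.2, which is exactly the seated prediction (the ring top would have been 66.2), and the planter's top is at about 78. I'll relieve the force and let go.

```bash
python3 -m creep '[{"x":-0.5,"y":0,"z":0,"twist":0,"fingers":90},{"x":0,"y":0,"z":0,"twist":0,"fingers":90}]'; python3 -m creep '[{"x":0,"y":0,"z":0,"twist":0,"fingers":68},{"x":0,"y":0,"z":0,"twist":0,"fingers":55},{"x":0,"y":0,"z":0,"twist":0,"fingers":30},{"x":0,"y":0,"z":0,"twist":0,"fingers":0},{"x":0,"y":0,"z":0,"twist":0,"fingers":0},{"x":0,"y":0,"z":0,"twist":0,"fingers":0}]'
python3 - <<'E'
from h import *
i=arm.camera_info('wrist');im,d=arm.grab_frame('wrist');cv2.imwrite('pics/wrist22.png',im)
P=pts(d,i);k=(abs(P[:,0]-576)<34)&(abs(P[:,1]-33)<34)&(P[:,2]>73)
print(np.median(P[k],0),np.percentile(P[k],[1,99],axis=0).round(1))
E
```

```text
time: 47.18
tcp_pos: [578.3, 33.0, 62.2]
tcp_rot: [0.506, -0.494, 0.506, 0.494]
wrist_force: [-1.5, -0.5, 5.3]
opening: 61.5
time: 47.92
tcp_pos: [578.1, 33.0, 62.0]
tcp_rot: [0.506, -0.494, 0.506, 0.494]
wrist_force: [-0.3, 0.8, 0.5]
opening: 85.1
[563.67708815  32.87049443 118.03042513] [[ 5.457e+02 -2.000e-01  7.340e+01]
 [ 6.066e+02  6.620e+01  1.327e+02]]
```

View pics/wrist22.png

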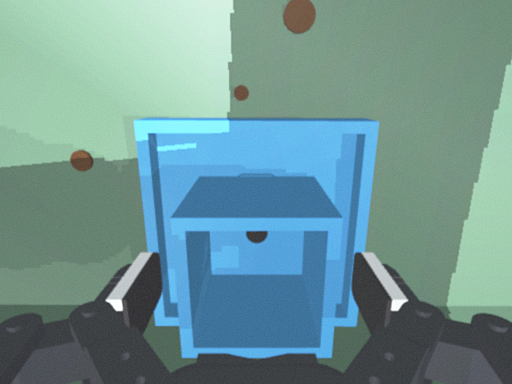

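Released. The planter is centred in the saucer, between the open pads. Straight up, then verify from above.

```bash
python3 -m creep '[{"x":-15,"y":0,"z":0,"twist":0,"fingers":0},{"x":-30,"y":0,"z":0,"twist":0,"fingers":0},{"x":-50,"y":0,"z":0,"twist":0,"fingers":0},{"x":-30,"y":10,"z":0,"twist":0,"fingers":0},{"x":0,"y":50,"z":0,"twist":0,"fingers":0},{"x":0,"y":20,"z":0,"twist":0,"fingers":0},{"x":0,"y":0,"z":0,"twist":0,"fingers":0}]'
python3 - <<'E'
from h import *
from scipy.spatial import cKDTree
for n in ('wrist','side','scene'):
    i=arm.camera_info(n);im,d=arm.grab_frame(n)
    cv2.imwrite('pics/'+n+'23.png',im if n=='wrist' else cv2.resize(im[60:290,150:400],None,fx=3,fy=2.6,interpolation=cv2.INTER_CUBIC))
    P=pts(d,i)
    B=P[(abs(P[:,0]-576)<45)&(abs(P[:,1]-32)<45)&(P[:,2]>70)&(P[:,2]<90)]
    if len(B)>30:
        m=np.percentile(B[:,2],90); T=B[abs(B[:,2]-m)<3]; X=T[:,:2].astype(np.float32); X=X[cKDTree(X).query(X,6)[0][:,5]<5]
        pm,pc,I=plane(T,1.5) if len(T)>60 else (np.zeros(3),0,T)
        print(n,'planter top z',np.median(T[:,2]).round(1),'tilt',np.degrees(np.arccos(min(1,abs(pm[2])))).round(1),cv2.minAreaRect(X))
    S=P[(abs(P[:,0]-576)<66)&(abs(P[:,1]-32)<66)&(abs(P[:,2]-24)<3)]
    X=S[:,:2].astype(np.float32);X=X[cKDTree(X).query(X,6)[0][:,5]<4]
    print('   rim',len(X),np.median(S[:,2]).round(1),cv2.minAreaRect(X))
    for l in ('clay_pot_c','dibber'):
        print(n,l,[(round(m['score'],2),np.round(m['at'],1).tolist()) for m in arm.mark_of(l,n)][:1])
st()
E
```

```text
time: 48.85
tcp_pos: [497.5, 35.0, 188.4]
tcp_rot: [0.507, -0.494, 0.506, 0.493]
wrist_force: [0.7, 0.4, 0.5]
opening: 85.5
wrist planter top z 77.3 tilt 0.1 ((576.7529907226562, 32.99338912963867), (62.213191986083984, 63.46870803833008), 88.72071075439453)
   rim 2939 23.4 ((576.1295776367188, 32.864410400390625), (120.48480987548828, 121.39749145507812), 88.20179748535156)
wrist clay_pot_c []
wrist dibber [(0.55, [397.8, 185.4, -0.1])]
side planter top z 78.6 tilt 0.7 ((575.4244995117188, 27.24329376220703), (56.75999450683594, 59.501434326171875), 86.35005950927734)
   rim 32 24.2 ((574.58349609375, 28.696212768554688), (115.96271514892578, 115.97518157958984), 88.71454620361328)
side clay_pot_c [(0.9, [556.2, -225.0, 36.9])]
side dibber [(0.88, [400.9, 186.5, -1.8])]
scene planter top z 79.1 tilt 0.5 ((577.7549438476562, 32.707340240478516), (62.19999313354492, 63.29206848144531), 88.56027221679688)
   rim 58 24.5 ((563.9933471679688, 27.580402374267578), (100.65304565429688, 116.44219970703125), 3.558398962020874)
scene clay_pot_c [(0.94, [554.1, -225.3, 38.3])]
scene dibber [(0.83, [396.0, 185.5, -3.7])]
t 49.3 tcp [498.4  35.  186.8] F [-0.3 -0.1  0.4] T [-0.01  0.03 -0.  ] op 85.7
axes x,y,z cols [[-0.0, -1.0, 0.025], [-0.0, 0.025, 1.0], [-1.0, 0.0, -0.0]]
```

View pics/side23.png

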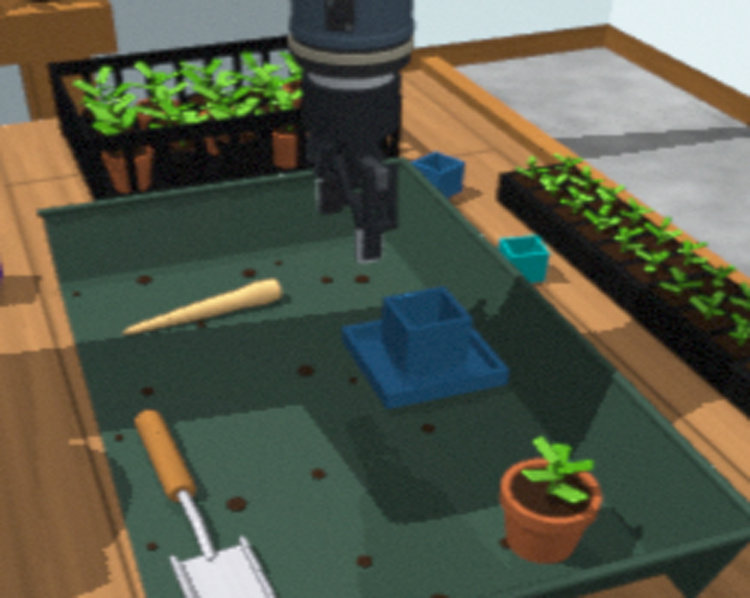

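View pics/scene23.png

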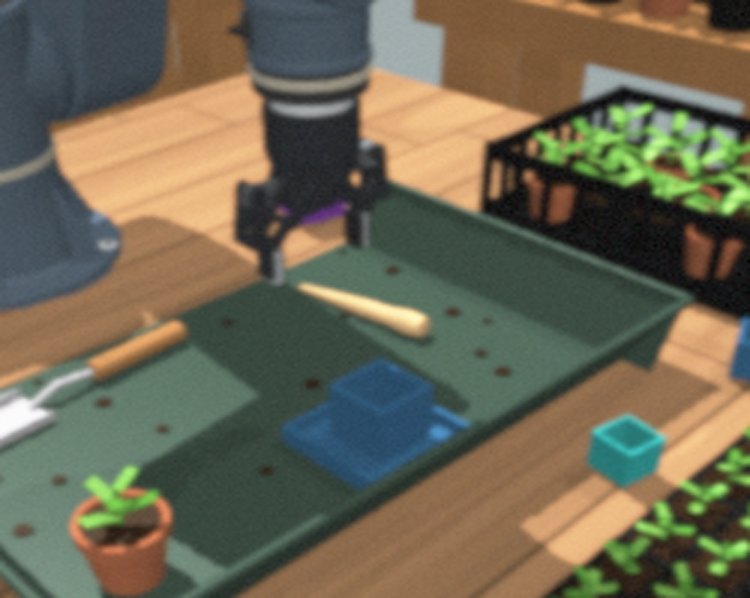

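The planter's top is 54 mm above the saucer's rim in all three cameras, which is the value for a seated foot (58 would mean it stood on the ring). It is level and within about 0.6 mm of centre, and the pot and dibber haven't moved.

```bash
python3 -c "
from plant import arm
print(arm.finish_job())"
```

```text
the job is handed in; nothing more can be done
None
```

The job is done and handed in at about 49 s of the 72 s allowed. `finish_job` gives no verdict.

- **Riding up:** I pushed the saucer up the back with the shut fingers, mostly at 1–5 N. The highest reading was 10.9 N, when it first met the slope. It lay flat at a measured 65.0°.
- **Tipping over:** I pulled it past upright between two loosely spaced fingers, with no grip on the glaze. I then swung the rear finger clear and eased it down against the front finger at about 1–4 N. The one quicker bit was near the end, where it went from about 7° to 2° in 0.6 s. It settled flat at 0.1°.
- **Seating the planter:** I gripped it at 30 N and felt it down in small steps until the height matched the seated position. The last step pressed at up to about 12 N, under the 16 N limit, so I eased off before letting go.

**Last checks:**
- **Seating:** The planter's top is about 54 mm above the saucer's rim in all three cameras, which is the seated value; 58 mm would mean it stood on the ring.
- **Level and centre:** It is level within 0.7°. By the wrist camera it is about 0.6 mm off the saucer's centre. The side and scene cameras saw too little of the rim to check the centring.
- **Other things:** The clay pot and dibber were where they started, within measuring error, and the robot was touching nothing.

Force was only read at the end of each move, so a brief higher peak between readings can't be ruled out.

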